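Change over a hallmarking fixture for knife handles

TASK

Change over the hallmarking fixture: unlock its top plate (push the plunger down against its spring and turn it a quarter anticlockwise), lift the plate off by its bar grip and lay it on the empty wooden stand. Lay the struck knife handles from the nests in the steel tray and every unmarked handle from the brown paper flat in a nest of its own, centred between the dowels, leaving the fork and the spoon where they lie. Then lower the plate gently and level over the two guide pins until it is fully home, and lock it: push the plunger down, turn it a quarter clockwise and let it click home.

Things in the scene. Friction and masses are not known exactly. Their poses are not given: they have to be found in the camera images.
- seat (a point): marking fixture, fixed: dark steel base 130 x 240 x 15 mm, two pillar blocks each with an upright guide pin. This point: midway between the pins at the pillar tops, 52 mm above the bench, where the middle of the plate's underside lies when home. y along the line of the pins, z up. Pins at y = +-102 mm, 12 mm thick, tips 41 mm above this point, the last 9 mm a cone to 4 mm. Same after a half turn
- tray_in (a point): shallow open steel tray for struck handles, fixed, outer 100 (x) x 200 (y) x 22 mm, walls 4 mm; this point is the centre of its inner floor, z up
- plunger (a joint): how far the plate's plunger is pushed down, m: 0 up, 0.010 fully down; spring 8 N at 0, 16 N at 0.010. With the plate home its cross foot sits in the slot (13 mm wide, along x of seat) of a brass bush on the base, and cannot turn until pushed down by over 0.007; turned a quarter and let go it springs up into the click notch and stays at about 0.003
- plunger_turn (a joint): how far the plunger is turned, rad, clockwise seen from above: 0 = bar grip across the plate (along its x axis), free; 1.57 = a quarter turn, bar grip along the plate, locked, as at the start; stops at 0 and 1.6. It turns stiffly (0.1 N m) and stays where it is left
- plate_under (a point): top plate, loose, about 0.6 kg: aluminium, 92 (x) x 232 (y) x 10 mm, four windows, two guide holes of 14 mm at y = +-102 mm. This point: middle of its underside, z up. It starts home on the fixture, locked; either way round fits (half turn). The plunger's shaft and cross foot (26 x 8 mm) reach 26 mm below the underside with the plunger up
- stand_top (a point): parking stand for the top plate, fixed, empty at the start: plywood board 110 (x) x 250 (y) x 8 mm with two wooden battens across it (100 x 30 mm, at y = +-95 mm), their tops 40 mm above the bench; the plate lies on both battens, along y. This point: middle between the batten tops, z up
- grip_bar (a point): centre of the black bar grip of the plunger, which is captive in the middle of the top plate; the plate is lifted by it too. Bar 46 mm long (x), 14 mm wide (y), 26 mm high; its centre is 50 mm above the plate's underside with the plunger up (plate top: 40 mm below it), with shaft and spring below the bar
- nest0 (a point): nest of the fixture (-30 mm in x, -49 mm in y of seat): the centre of a handle lying in it, 41 mm above the bench; the handle lies along this point's y axis, either way round, on two bars (tops 34 mm above the bench, 42 mm open between them down to the base, for the fingers) between four round-topped 8 mm dowels (20 mm free, tips 43 mm above the bench)
- nest1 (a point): nest of the fixture (-30 mm in x, +49 mm in y of seat): the centre of a handle lying in it, 41 mm above the bench; the handle lies along this point's y axis, either way round, on two bars (tops 34 mm above the bench, 42 mm open between them down to the base, for the fingers) between four round-topped 8 mm dowels (20 mm free, tips 43 mm above the bench)
- nest2 (a point): nest of the fixture (+30 mm in x, -49 mm in y of seat): the centre of a handle lying in it, 41 mm above the bench; the handle lies along this point's y axis, either way round, on two bars (tops 34 mm above the bench, 42 mm open between them down to the base, for the fingers) between four round-topped 8 mm dowels (20 mm free, tips 43 mm above the bench)
- nest3 (a point): nest of the fixture (+30 mm in x, +49 mm in y of seat): the centre of a handle lying in it, 41 mm above the bench; the handle lies along this point's y axis, either way round, on two bars (tops 34 mm above the bench, 42 mm open between them down to the base, for the fingers) between four round-topped 8 mm dowels (20 mm free, tips 43 mm above the bench)
- raw1_mid (a point): unmarked steel knife handle, loose, 66 (x, its length) x 16 (y) x 14 mm (z), 90 g, lying on the brown paper at the start (None if absent); this point is its centre
- raw2_mid (a point): unmarked steel knife handle, loose, 66 (x, its length) x 16 (y) x 14 mm (z), 90 g, lying on the brown paper at the start (None if absent); this point is its centre
- raw3_mid (a point): unmarked steel knife handle, loose, 66 (x, its length) x 16 (y) x 14 mm (z), 90 g, lying on the brown paper at the start (None if absent); this point is its centre
- raw4_mid (a point): unmarked steel knife handle, loose, 66 (x, its length) x 16 (y) x 14 mm (z), 90 g, lying on the brown paper at the start (None if absent); this point is its centre
- struck1_mid (a point): struck steel knife handle (three small dark punch marks on its top), loose, same size as the unmarked ones, lying in a nest of the fixture, under the top plate, at the start (None if absent); this point is its centre
- struck2_mid (a point): struck steel knife handle (three small dark punch marks on its top), loose, same size as the unmarked ones, lying in a nest of the fixture, under the top plate, at the start (None if absent); this point is its centre
- struck3_mid (a point): struck steel knife handle (three small dark punch marks on its top), loose, same size as the unmarked ones, lying in a nest of the fixture, under the top plate, at the start (None if absent); this point is its centre
- fork: bystander, to be left alone: steel fork, 155 mm long, lying at the far end of the brown paper
- spoon: bystander, to be left alone: steel spoon, 150 mm long, lying behind the fixture
Mind the look-alikes: they are no part of the job. What is shaped like the part that bears raw2_mid but orange or yellow is not meant.

How it is judged:
On the way, in this order (a step that is already met when the one before it is completed fails the run):
1. the top plate lies on the stand (horizontal distance between plate_under and stand_top below 0.035 m and z of plate_under in the frame of stand_top between -0.004 and 0.004 m and angle between plate_under's own z axis and vertical below 0.04 rad), for 0.2 s.
2. the struck handles lie in the tray and every unmarked handle lies in a nest (((distance between raw1_mid and nest0 below 0.011 m and angle between the x axis of raw1_mid and the y axis of nest0, either way round below 0.12 rad) or (distance between raw1_mid and nest1 below 0.011 m and angle between the x axis of raw1_mid and the y axis of nest1, either way round below 0.12 rad) or (distance between raw1_mid and nest2 below 0.011 m and angle between the x axis of raw1_mid and the y axis of nest2, either way round below 0.12 rad) or (distance between raw1_mid and nest3 below 0.011 m and angle between the x axis of raw1_mid and the y axis of nest3, either way round below 0.12 rad)) and ((distance between raw2_mid and nest0 below 0.011 m and angle between the x axis of raw2_mid and the y axis of nest0, either way round below 0.12 rad) or (distance between raw2_mid and nest1 below 0.011 m and angle between the x axis of raw2_mid and the y axis of nest1, either way round below 0.12 rad) or (distance between raw2_mid and nest2 below 0.011 m and angle between the x axis of raw2_mid and the y axis of nest2, either way round below 0.12 rad) or (distance between raw2_mid and nest3 below 0.011 m and angle between the x axis of raw2_mid and the y axis of nest3, either way round below 0.12 rad)) and ((distance between raw3_mid and nest0 below 0.011 m and angle between the x axis of raw3_mid and the y axis of nest0, either way round below 0.12 rad) or (distance between raw3_mid and nest1 below 0.011 m and angle between the x axis of raw3_mid and the y axis of nest1, either way round below 0.12 rad) or (distance between raw3_mid and nest2 below 0.011 m and angle between the x axis of raw3_mid and the y axis of nest2, either way round below 0.12 rad) or (distance between raw3_mid and nest3 below 0.011 m and angle between the x axis of raw3_mid and the y axis of nest3, either way round below 0.12 rad)) and ((distance between raw4_mid and nest0 below 0.011 m and angle between the x axis of raw4_mid and the y axis of nest0, either way round below 0.12 rad) or (distance between raw4_mid and nest1 below 0.011 m and angle between the x axis of raw4_mid and the y axis of nest1, either way round below 0.12 rad) or (distance between raw4_mid and nest2 below 0.011 m and angle between the x axis of raw4_mid and the y axis of nest2, either way round below 0.12 rad) or (distance between raw4_mid and nest3 below 0.011 m and angle between the x axis of raw4_mid and the y axis of nest3, either way round below 0.12 rad)) and x of struck1_mid in the frame of tray_in between -0.044 and 0.044 m and y of struck1_mid in the frame of tray_in between -0.09 and 0.09 m and z of each of struck1_mid, struck2_mid, struck3_mid in the frame of tray_in below 0.03 m and x of struck2_mid in the frame of tray_in between -0.044 and 0.044 m and y of struck2_mid in the frame of tray_in between -0.09 and 0.09 m and x of struck3_mid in the frame of tray_in between -0.044 and 0.044 m and y of struck3_mid in the frame of tray_in between -0.09 and 0.09 m), for 0.2 s.
3. the top plate is fully home and level on the pins (z of plate_under in the frame of seat between -0.003 and 0.003 m and horizontal distance between plate_under and seat below 0.004 m and angle between plate_under's own z axis and vertical below 0.03 rad and angle between the x axis of plate_under and the x axis of seat, either way round below 0.06 rad), for 0.1 s.
4. the plunger is turned a quarter and has sprung up into its notch, the plate home (all of step 3 and value of joint plunger_turn above 1.4 rad and value of joint plunger between 0.001 and 0.0055 m), for 0.2 s.
At the end, for the whole second after the job is handed in: Struck handles in the tray (under 30 mm above its floor); each unmarked handle within 11 mm and 0.12 rad of a nest; plate home (3 mm in height, 4 mm sideways, 0.03 rad level), plunger turned 1.4 rad or more and sprung up into its notch (1 to 5.5 mm down), all at rest (all of step 2 and all of step 4 and linear speed of plate below 0.02 m/s); the robot touches nothing.
It fails at once if a bystander is moved by more than 40 mm (distance of any of fork, spoon from where it was at the start of the episode above 0.04 m).
It fails at once if the top plate is tilted by more than 0.15 rad while it is on the pins (horizontal distance between plate_under and seat below 0.02 m and z of plate_under in the frame of seat below 0.038 m and angle between plate_under's own z axis and vertical above 0.15 rad).
It fails at once if the top plate drops or is thrown down the pins (faster than 0.5 m/s) (horizontal distance between plate_under and seat below 0.02 m and z of plate_under in the frame of seat below 0.038 m and linear speed of plate above 0.5 m/s).
Of raw1, raw2, raw3, raw4 only 2 to 4 are there at a start; the rules pass over those that are not, and their reading is None.
Of struck1, struck2, struck3 only 2 to 3 are there at a start; the rules pass over those that are not, and their reading is None.
At some moment in a run one of raw1, raw2, raw3, raw4, struck1, struck2, struck3 may be knocked a few centimetres aside while the robot is not near it.
It also fails if it takes over 210 s, if anything falls off the work surface, if the arm or the gripper's body presses on something with over 40 N, if the wrist force passes 120 N, or if a joint passes its speed limit or range.

ROBOT

A 7-joint arm with a two-finger parallel gripper is mounted at the origin on the work surface. World frame = base frame: x ahead of the robot, y to its left, z up, the work surface at z = 0. Lengths are in m, angles in rad, forces in N, time in s.
With the tool pointing down it reaches from about 0.4 to 0.85 m from the base axis. Payload 10.4 kg.
Tool frame: the origin (TCP) lies between the finger pads; the fingertips stand 11 mm ahead of it and the grasp point (between the pads) lies 8 mm behind it; z points along the fingers, y is the direction in which the jaws open and shut (so a half turn about z gives the same grasp; the last joint's range is limited). The gripper opens to 87 mm and grips with 3 to 60 N. Pads are 19 mm wide; open, the fingers measure 117 mm over their backs; the gripper's body (75 mm by 190 mm) begins 51 mm behind the grasp point.
Start: joints at [-1.319, 0.332, -0.065, 1.46, 0.022, 1.35, -0.088], TCP at [0.17, 0.602, 0.234] pointing down, gripper open.
Joint ranges: [-2.6, 2.6], [-0.5, 2.12], [-1.47, 1.34], [0.16, 2.42], [-1.27, 4.41], [0.06, 2.06], [-2.6, 2.6]. Speed limits (rad/s): [2.22, 2.22, 2.79, 2.79, 3.14, 3.14, 3.14].

INTERFACE

Orientations are given as a unit quaternion [x, y, z, w].
In Python, from bench import r, eyes gives the robot as it stands.
- The arm moves only by the shell command python3 -m inch 'ROWS' [FORCE]. ROWS is a JSON object of lists of equal length, an entry for each row: "translation": the shift along the world's x, y, z scaled (see below), a list of three; "rot": the turn, a rotation vector about the world's x, y, z scaled (see below), a list of three; "jaw": the finger opening in mm, from 0 to 87. In form: {"translation": [[tx, ty, tz], ...], "rot": [[ax, ay, az], ...], "jaw": [jaw, ...]}. A call has 1 to 20 rows; each row is the pose to reach, as a shift and turn from the pose measured when the call began; what a row does not reach only later rows make up. The controller multiplies each number of a shift by 100 mm and each number of a turn by 60 degrees. A row lasts 1/10 s, in which the tool goes at most 50 mm and 8.59 degrees, less where a joint would pass 70% of its speed; a pose out of reach is approached as far as the arm can. A call with a number of a shift or a turn outside -1 to 1 is refused whole. A call with a gripper value outside its range is refused whole. The fingers move at their own pace and stop on an object; FORCE is the grip in N (left out, the last holds). Time passes only in rows, so rows that repeat a pose let the fingers close. It gives the time, the measured TCP pose, the force and the opening at its end, in the units of the state.
- r.read_state(): the state, without advancing time (a new reading comes with each control period).
- eyes.camera(name): name is "side" or "top" or "wrist"; returns the picture (420x560x3 uint8, blue, green, red); there is no depth.
- eyes.calibration(name): a dict with "fx", "fy", "cx", "cy" (pixels), "R" (3x3) and "t" (3): a world point X has camera coordinates R X + t; the wrist camera has in their place "hand_eye" (4x4, takes a point from camera to tool coordinates, whose origin is the TCP and whose axes are the flange's). Camera axes: x right, y down, z forward; pixel columns grow to the right and rows downward; lengths in m; the calibration is good to about 2 mm. A picture is of the moment at which its call begins: read the wrist's pose just before it. calibration takes no time and is no camera call.
- r.close_job(): hands the job in, once; it reports no verdict.
The state is a dict: "time": time; "joint_positions": joint angles; "joint_vel": joint speeds; "joint_torque": joint torques, N m; "ee_pos": TCP position; "eef_rot": TCP orientation; "ft_force": force on the tool from outside, world axes, zero at the start; "torque": the same for the moment, N m; "width": finger opening in m.
Only numpy, scipy, OpenCV 4.12 (cv2) and the standard library are available. Lean on these libraries where they do the work, as an engineer would, in place of code of your own. Each camera call takes 0.05 s, during which the arm holds its last target. There are 200 camera calls.

## Working session

There is one attempt and no reset: what is moved stays moved. The work goes in short steps, Python scripts to look and compute and a shell command to move; the robot and the scene stay as the last step left them, time stands still between calls to the robot, and variables do not carry over. Pictures are saved under pics/ and viewed, about 12 in all and at most 16, crops included, and the job is handed in when it is done.

```bash
ls; mkdir -p pics; python3 - <<'E'
from bench import r,eyes
import cv2,numpy as np
s=r.read_state();print({k:np.round(v,3).tolist() for k,v in s.items()})
for n in("top","side"):
    im=eyes.camera(n);cv2.imwrite(f"pics/{n}0.png",im)
    c=eyes.calibration(n);print(n,{k:np.round(v,3).tolist() for k,v in c.items()})
print(np.round(eyes.calibration("wrist")["hand_eye"],4),{k:v for k,v in eyes.calibration("wrist").items() if k!="hand_eye"})
E
```

```text
pics
{'time': 0.0, 'joint_positions': [-1.319, 0.333, -0.065, 1.461, 0.022, 1.35, -0.088], 'joint_vel': [-0.002, 0.0, 0.001, -0.0, -0.001, -0.001, -0.001], 'joint_torque': [-0.0, -62.323, 0.025, -38.99, -0.061, 0.039, 0.0], 'ee_pos': [0.169, 0.601, 0.233], 'eef_rot': [0.137, 0.991, -0.001, -0.0], 'ft_force': [-0.717, -0.988, 0.139], 'torque': [-0.062, -0.032, 0.028], 'width': 0.087}
top {'fx': 472.451, 'fy': 472.451, 'cx': 282.237, 'cy': 213.171, 'R': [[-0.084, -0.996, -0.005], [-0.977, 0.083, -0.199], [0.198, -0.012, -0.98]], 't': [0.03, 0.485, 1.27]}
side {'fx': 406.435, 'fy': 406.435, 'cx': 280.435, 'cy': 211.076, 'R': [[0.75, -0.661, 0.011], [-0.4, -0.467, -0.789], [0.526, 0.587, -0.615]], 't': [-0.371, 0.255, 0.711]}
[[ 1.000e-03 -9.568e-01 -2.908e-01  7.930e-02]
 [ 1.000e+00  9.000e-04  5.000e-04 -5.000e-04]
 [-2.000e-04 -2.908e-01  9.568e-01 -1.508e-01]
 [ 0.000e+00  0.000e+00  0.000e+00  1.000e+00]] {'fx': 341.76863361964206, 'fy': 341.76863361964206, 'cx': 281.76851297817313, 'cy': 213.37801855017995}
```

View pics/top0.png

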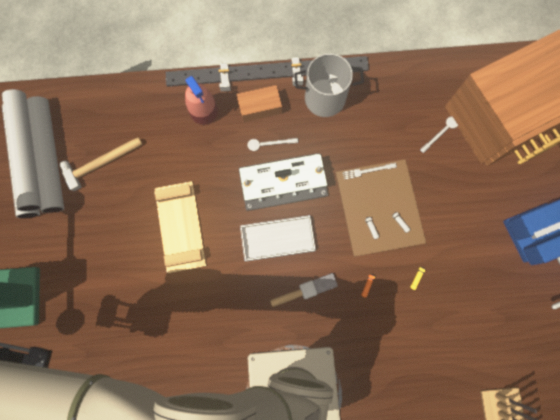

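View pics/side0.png

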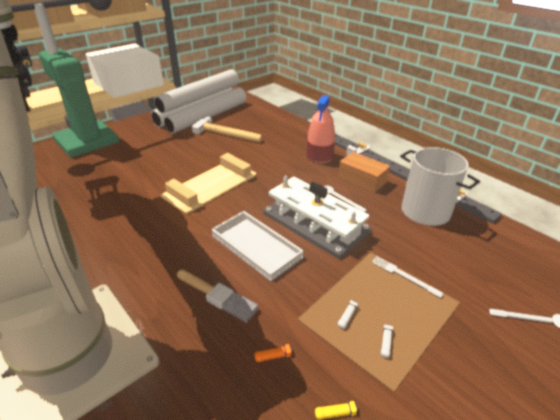

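The top view shows the fixture at (284,180), the tray at (278,238), the stand at (181,228) and the paper at (382,208).
- **Possible handles:** the two on the paper at (372,228) and (401,222) are steel and are the raw handles. Orange (368,286), yellow (418,279), fork (372,171) and spoon (273,143) are not.
- **Grip candidates:** the black bar at (283,173) is the grip. The black rail (265,72) is not.

```bash
cat > h.py <<'E'
from bench import r,eyes
import cv2,numpy as np
from scipy.spatial.transform import Rotation as Ro
np.set_printoptions(precision=4,suppress=True)
class V:
    """a picture with its camera pose"""
    def __init__(s,n,file=None):
        st=r.read_state(); s.n=n; c=eyes.calibration(n)
        s.K=np.array([[c["fx"],0,c["cx"]],[0,c["fy"],c["cy"]],[0,0,1]])
        if n=="wrist":
            T=np.eye(4);T[:3,:3]=Ro.from_quat(st["eef_rot"]).as_matrix();T[:3,3]=st["ee_pos"]
            W=T@np.array(c["hand_eye"]); s.Rw=W[:3,:3]; s.o=W[:3,3]
        else: s.Rw=np.array(c["R"]).T; s.o=-s.Rw@np.array(c["t"])
        s.im=eyes.camera(n)
        if file: cv2.imwrite(file,s.im); np.savez(file+".npz",K=s.K,Rw=s.Rw,o=s.o)
    def d(s,p): 
        v=s.Rw@np.linalg.solve(s.K,np.array([p[0],p[1],1.]));return v/np.linalg.norm(v)
    def plane(s,p,z): d=s.d(p);return s.o+d*(z-s.o[2])/d[2]
    def proj(s,X): q=s.K@(s.Rw.T@(np.asarray(X)-s.o));return q[:2]/q[2]
class L(V):
    def __init__(s,file):
        q=np.load(file+".npz");s.K,s.Rw,s.o=q["K"],q["Rw"],q["o"];s.im=cv2.imread(file)
def tri(rays):
    A=np.zeros((3,3));b=np.zeros(3)
    for o,d in rays: P=np.eye(3)-np.outer(d,d);A+=P;b+=P@o
    X=np.linalg.solve(A,b);return X,[float(np.linalg.norm((np.eye(3)-np.outer(d,d))@(X-o))) for o,d in rays]
def st():
    s=r.read_state();R=Ro.from_quat(s["eef_rot"]).as_matrix()
    print("t %.2f"%s["time"],"p",s["ee_pos"],"yaw_of_y %.4f"%np.arctan2(R[1,1],R[0,1]),"z",R[:,2],"F",s["ft_force"],"w %.4f"%s["width"]);return s,R
def blobs(m,amin):
    for c in cv2.findContours(m.astype(np.uint8),cv2.RETR_EXTERNAL,cv2.CHAIN_APPROX_NONE)[0]:
        if cv2.contourArea(c)>amin: yield cv2.minAreaRect(c),cv2.contourArea(c),c
E
python3 - <<'E'
from h import *
t=V("top","pics/t1.png");s=V("side","pics/s1.png")
for nm,a,b in [("grip",(283,173),(320,190)),("raw1",(372,228),(348,314)),("raw2",(401,222),(387,341)),("stand c",(181,228),(210,183)),("tray",(278,238),(257,244))]:
    print(nm,tri([(t.o,t.d(a)),(s.o,s.d(b))]), t.plane(a,.02))
st()
cv2.imwrite("pics/c1.png",cv2.resize(t.im[145:275,150:430],None,fx=2.8,fy=2.8,interpolation=cv2.INTER_CUBIC))
E
```

```text
grip (array([ 0.5897, -0.0239,  0.0995]), [0.003444232258551853, 0.0034442322585520164]) [ 0.6101 -0.0235  0.02  ]
raw1 (array([ 0.4303, -0.264 ,  0.012 ]), [0.002060844454136096, 0.002060844454135942]) [ 0.4274 -0.261   0.02  ]
raw2 (array([ 0.4404, -0.3489,  0.0095]), [0.0014382023528959965, 0.0014382023528960396]) [ 0.4376 -0.3451  0.02  ]
stand c (array([0.4772, 0.2787, 0.0132]), [0.002983135227949323, 0.0029831352279493357]) [0.4733 0.2786 0.02  ]
tray (array([0.4249, 0.0057, 0.0079]), [0.0018505328047795336, 0.0018505328047795366]) [0.4214 0.0066 0.02  ]
t 0.20 p [0.1695 0.6013 0.2331] yaw_of_y 1.2960 z [-0.0002 -0.0008 -1.    ] F [-0.8597  0.8492  0.6639] w 0.0873
```

View pics/c1.png

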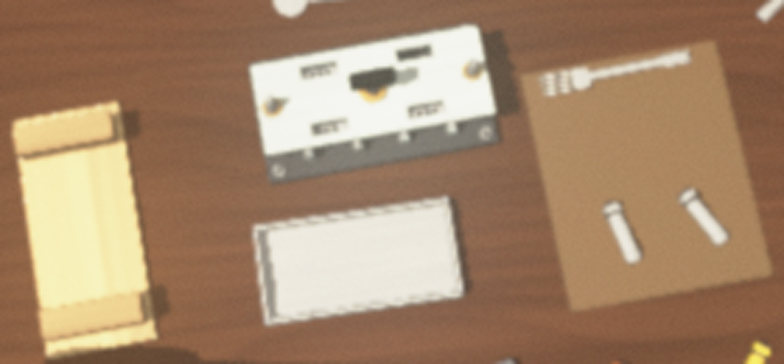

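The close crop shows the bar grip lying along the plate (locked). Window marks show in three nests, the upper right window is dark, and there are two raw handles on the paper. I'll move the wrist camera over the fixture.

```bash
python3 -m inch '{"translation":[[2,-3,0.4],[2,-3,0.4]],"rot":[[0,0,-0.65],[0,0,-0.65]],"jaw":[87,87]}' | head -c 300; python3 -m inch '{"translation":[[0.9,-0.9,0.4],[0.9,-0.9,0.4],[0.9,-0.9,0.4],[0.9,-0.9,0.4]],"rot":[[0,0,-0.4],[0,0,-0.4],[0,0,-0.4],[0,0,-0.4]],"jaw":[87,87,87,87]}'; python3 -m inch '{"translation":[[1,-1,0.4],[1,-1,0.4],[1,-1,0.4],[1,-1,0.4],[1,-1,0.4]],"rot":[[0,0,-0.4],[0,0,-0.4],[0,0,-0.4],[0,0,-0.4],[0,0,-0.4]],"jaw":[87,87,87,87,87]}'
```

```text
time: 0.6
ee_pos: [0.2646, 0.5084, 0.2751]
eef_rot: [0.345, 0.938, 0.001, 0.001]
ft_force: [-0.1, 0.5, 0.3]
width: 0.0868
time: 1.1
ee_pos: [0.3653, 0.408, 0.3154]
eef_rot: [0.533, 0.846, 0.001, 0.001]
ft_force: [-0.2, 1.1, -1.2]
width: 0.0869out of range: a shift must lie within [-1, 1]
```

```bash
python3 -m inch '{"translation":[[0.5,-1,0],[0.5,-1,0],[0.5,-1,0]],"rot":[[0,0,-0.25],[0,0,-0.25],[0,0,-0.25]],"jaw":[87,87,87]}' >/dev/null;  python3 -m inch '{"translation":[[0.6,-1,0],[0.6,-1,0],[0.6,-1,0]],"rot":[[0,0,-0.25],[0,0,-0.25],[0,0,-0.25]],"jaw":[87,87,87]}'>/dev/null;  python3 -m inch '{"translation":[[0.6,-1,-0.1],[0.6,-1,-0.1],[0.6,-1,-0.1]],"rot":[[0,0,0],[0,0,0],[0,0,0]],"jaw":[87,87,87]}'>/dev/null;  python3 -m inch '{"translation":[[0.6,-1,-0.1],[0.6,-1,-0.1],[0.6,-1,-0.1],[0.6,-1,-0.1],[0.6,-1,-0.1]],"rot":[[0,0,0],[0,0,0],[0,0,0],[0,0,0],[0,0,0]],"jaw":[87,87,87,87,87]}'; python3 - <<'E'
from h import *
st(); w=V("wrist","pics/w1.png")
print([ (n,w.proj(X)) for n,X in [("grip",[.59,-.024,.1])]])
E
```

```text
time: 2.5
ee_pos: [0.5991, 0.0012, 0.293]
eef_rot: [0.737, 0.676, -0.001, 0.002]
ft_force: [0.9, -0.4, 0.4]
width: 0.0871
t 2.50 p [0.5991 0.0012 0.293 ] yaw_of_y -0.0860 z [ 0.0011 -0.0047 -1.    ] F [ 0.8835 -0.3984  0.4045] w 0.0871
[('grip', array([274.1107, 213.4205]))]
```

View pics/w1.png

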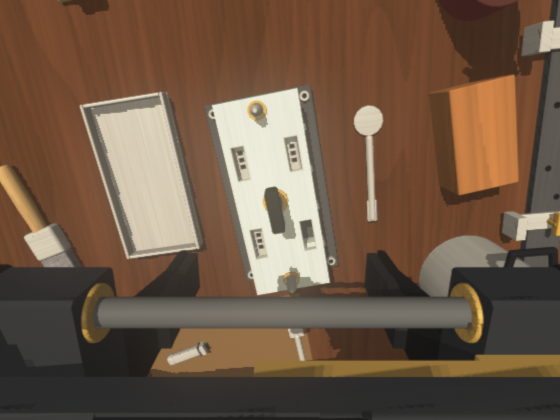

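The wrist view shows the bar at (275,210) along the plate, pins at (257,110) and (292,280), and three struck handles under the windows at (241,163), (293,153) and (259,243). The window at (308,235) is empty. I'll take a second wrist place for triangulation.

```bash
python3 -m inch '{"translation":[[-0.2,-0.6,-0.3],[-0.2,-0.6,-0.3],[-0.2,-0.6,-0.3],[-0.2,-0.6,-0.3]],"rot":[[0,0,0],[0,0,0],[0,0,0],[0,0,0]],"jaw":[87,87,87,87]}'; python3 - <<'E'
from h import *
a=L("pics/w1.png"); st(); b=V("wrist","pics/w2.png")
def bar(v,guess):
    u=v.proj(guess); m=(v.im.max(2)<55); 
    n,l,s,c=cv2.connectedComponentsWithStats(m.astype(np.uint8))
    for i in range(1,n):
        if s[i,4]>150 and np.linalg.norm(c[i]-u)<60:
            print("dark",s[i],c[i]); 
            cc=cv2.findContours((l==i).astype(np.uint8),0,1)[0][0];print(cv2.minAreaRect(cc))
bar(a,[.59,-.024,.1]);bar(b,[.59,-.024,.1])
def crop(v,u,h,k): x,y=[int(q) for q in u];x0=max(0,x-h);y0=max(0,y-h);print("crop origin",x0,y0,"scale",k);return cv2.resize(v.im[y0:y0+2*h,x0:x0+2*h],None,fx=k,fy=k,interpolation=cv2.INTER_CUBIC)
A=crop(a,a.proj([.59,-.024,.09]),95,2);B=crop(b,b.proj([.59,-.024,.09]),140,2)
A=cv2.copyMakeBorder(A,0,max(0,B.shape[0]-A.shape[0]),0,0,0);B=cv2.copyMakeBorder(B,0,A.shape[0]-B.shape[0],0,0,0)
cv2.imwrite("pics/c2.png",np.hstack([A,B])[:600,:])
print(np.hstack([A,B]).shape)
E
```

```text
time: 2.95
ee_pos: [0.5791, -0.0564, 0.2637]
eef_rot: [0.736, 0.677, -0.0, 0.002]
ft_force: [-0.2, 0.2, 0.4]
width: 0.0872
t 2.95 p [ 0.5791 -0.0564  0.2637] yaw_of_y -0.0831 z [ 0.0019 -0.003  -1.    ] F [-0.2033  0.1539  0.3531] w 0.0872
crop origin 179 115 scale 2
crop origin 149 20 scale 2
(560, 940, 3)
```

View pics/c2.png

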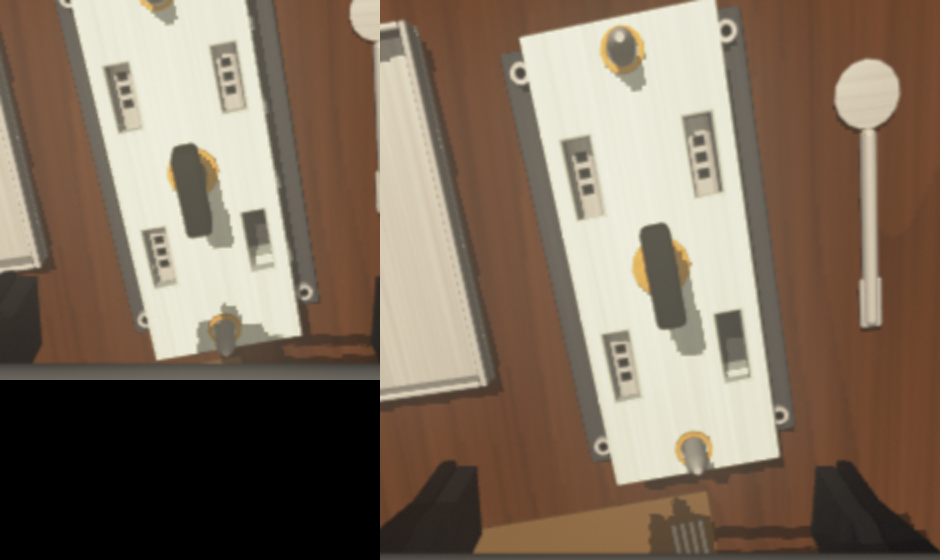

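```bash
cat >> h.py <<'E'
def plate_fit(v,ztop):
    """white plate contour rectified to plane ztop -> centre, long axis yaw, size"""
    hsv=cv2.cvtColor(v.im,cv2.COLOR_BGR2HSV); m=((hsv[...,2]>190)&(hsv[...,1]<60)).astype(np.uint8)
    m=cv2.morphologyEx(m,cv2.MORPH_OPEN,np.ones((3,3)));m=cv2.morphologyEx(m,cv2.MORPH_CLOSE,np.ones((25,25)))
    c=max(cv2.findContours(m,0,1)[0],key=cv2.contourArea)[:,0,:]
    P=np.array([v.plane(p,ztop)[:2] for p in c],np.float32)*1000
    (cx,cy),(w,h),a=cv2.minAreaRect(P)
    yaw=a+90 if h>w else a
    return np.array([cx,cy])/1000,(yaw+180)%180,sorted((w,h)),c
E
python3 - <<'E'
from h import *
vs=[L("pics/w1.png"),L("pics/w2.png")]
rays=[]
for v in vs:
    for z in (.062,): print("plate",plate_fit(v,z)[:3])
    g=v.proj([.59,-.026,.11]); m=((v.im.max(2)<95)).astype(np.uint8)
    hsv=cv2.cvtColor(v.im,cv2.COLOR_BGR2HSV)
    n,l,s,c=cv2.connectedComponentsWithStats(m)
    for i in range(1,n):
        if s[i,4]>100 and np.linalg.norm(c[i]-g)<40:
            cc=cv2.findContours((l==i).astype(np.uint8),0,1)[0][0];q=cv2.minAreaRect(cc);print("bar",s[i],q)
            rays.append((v.o,v.d(q[0])))
            P=np.array([v.plane(p[0],.112)[:2]*1000 for p in cc],np.float32);print("bar at z=.112",cv2.minAreaRect(P))
print(tri(rays))
E
```

```text
plate (array([ 0.5904, -0.0201]), 95.93719625473022, [92.75662231445312, 231.5977325439453])
bar [266 188  19  45 565] ((275.4411315917969, 209.7352752685547), (44.7961311340332, 14.208943367004395), 77.47119140625)
bar at z=.112 ((592.2619018554688, -16.996997833251953), (14.331033706665039, 47.03054428100586), 6.510977268218994)
plate (array([ 0.5903, -0.0202]), 95.95506286621094, [93.78520965576172, 231.6518096923828])
bar [280 133  22  51 678] ((290.4807434082031, 157.90386962890625), (50.990196228027344, 13.924245834350586), 78.69007110595703)
bar at z=.112 ((590.9923706054688, -19.425275802612305), (12.23462963104248, 44.864471435546875), 6.718862533569336)
bar [318 176  12  25 155] ((324.1299743652344, 187.9099884033203), (23.334524154663086, 10.465181350708008), 81.8698959350586)
bar at z=.112 ((619.2760620117188, -48.52170944213867), (9.422384262084961, 21.507936477661133), 5.527967929840088)
(array([ 0.5976, -0.0049,  0.2161]), [0.01814500754817603, 0.00841855227699707, 0.020818044934485212])
```

```bash
python3 -m inch '{"translation":[[0.114,0.363,-0.4],[0.114,0.363,-0.9],[0.114,0.363,-1],[0.114,0.363,-1],[0.114,0.363,-1]],"rot":[[0,0,0.178],[0,0,0.178],[0,0,0.178],[0,0,0.178],[0,0,0.178]],"jaw":[60,60,60,60,60]}' 20;python3 -c "
from h import *
st()"
```

```text
time: 3.5
ee_pos: [0.5918, -0.0203, 0.1659]
eef_rot: [0.67, 0.742, 0.001, 0.003]
ft_force: [0.5, -0.5, -0.4]
width: 0.0616
t 3.50 p [ 0.5918 -0.0203  0.1659] yaw_of_y 0.1022 z [ 0.0049 -0.0029 -1.    ] F [ 0.5356 -0.5202 -0.3617] w 0.0616
```

```bash
python3 -m inch '{"translation":[[-0.012,0,-0.4],[-0.012,0,-0.7],[-0.012,0,-0.74],[-0.012,0,-0.74],[-0.012,0,-0.74],[-0.012,0,-0.74],[-0.012,0,-0.74],[-0.012,0,-0.74]],"rot":[[0.003,0.005,0],[0.003,0.005,0],[0.003,0.005,0],[0.003,0.005,0],[0.003,0.005,0],[0.003,0.005,0],[0.003,0.005,0],[0.003,0.005,0]],"jaw":[60,60,60,60,10,5,5,5]}' 50;python3 -c "
from h import *
st()"
```

```text
time: 4.3
ee_pos: [0.5909, -0.0202, 0.0926]
eef_rot: [0.67, 0.742, 0.0, 0.0]
ft_force: [0.2, 0.4, 0.3]
width: 0.0358
t 4.30 p [ 0.5909 -0.0202  0.0926] yaw_of_y 0.1023 z [ 0.0007  0.0005 -1.    ] F [0.1723 0.4478 0.305 ] w 0.0358
```

Fingers are still closing. Next I'll close fully, then press.

```bash
python3 -m inch '{"translation":[[0,0,0],[0,0,0],[0,0,0],[0,0,0],[0,0,0]],"rot":[[0,0,0],[0,0,0],[0,0,0],[0,0,0],[0,0,0]],"jaw":[5,5,5,5,5]}' 50;python3 -m inch '{"translation":[[0,0,-0.03],[0,0,-0.06],[0,0,-0.08],[0,0,-0.08],[0,0,-0.08]],"rot":[[0,0,0],[0,0,0],[0,0,0],[0,0,0],[0,0,0]],"jaw":[5,5,5,5,5]}';python3 -c "
from h import *
st()"
```

```text
time: 4.8
ee_pos: [0.5905, -0.0204, 0.0926]
eef_rot: [0.67, 0.742, 0.0, -0.0]
ft_force: [-6.0, -0.7, 6.5]
width: 0.0134
time: 5.3
ee_pos: [0.5905, -0.0203, 0.0857]
eef_rot: [0.67, 0.742, 0.0, -0.001]
ft_force: [-7.5, 0.7, 14.5]
width: 0.0136
t 5.30 p [ 0.5905 -0.0203  0.0857] yaw_of_y 0.1021 z [-0.0003  0.0012 -1.    ] F [-7.4737  0.6974 14.4508] w 0.0136
```

```bash
python3 -m inch '{"translation":[[0,0,-0.015],[0,0,-0.015],[0,0,-0.015],[0,0,-0.015],[0,0,-0.015],[0,0,-0.015],[0,0,-0.015]],"rot":[[0,0,0],[0,0,0.14],[0,0,0.28],[0,0,0.42],[0,0,0.56],[0,0,0.7],[0,0,0.7]],"jaw":[5,5,5,5,5,5,5]}' 60;python3 -c "
from h import *
st()"
```

```text
time: 6.0
ee_pos: [0.5907, -0.0202, 0.0856]
eef_rot: [0.357, 0.934, 0.001, -0.0]
ft_force: [-7.3, 1.6, 15.1]
width: 0.0131
t 6.00 p [ 0.5907 -0.0202  0.0856] yaw_of_y 0.8404 z [-0.0003  0.0016 -1.    ] F [-7.3156  1.6252 15.0881] w 0.0131
```

```bash
python3 -m inch '{"translation":[[0,0,-0.01],[0,0,-0.01],[0,0,-0.01],[0,0,-0.01],[0,0,-0.01],[0,0,-0.01],[0,0,-0.01],[0,0,-0.01]],"rot":[[0,0,0.14],[0,0,0.28],[0,0,0.42],[0,0,0.56],[0,0,0.7],[0,0,0.8],[0,0,0.8],[0,0,0.8]],"jaw":[5,5,5,5,5,5,5,5]}' 60;python3 -m inch '{"translation":[[0,0,0.04],[0,0,0.08],[0,0,0.08],[0,0,0.08]],"rot":[[0,0,0],[0,0,0],[0,0,0],[0,0,0]],"jaw":[5,5,5,5]}';python3 -c "
from h import *
st()"
```

```text
time: 6.8
ee_pos: [0.5908, -0.0198, 0.0858]
eef_rot: [-0.053, 0.999, 0.001, -0.0]
ft_force: [-7.6, 1.0, 14.5]
width: 0.0137
time: 7.2
ee_pos: [0.5909, -0.0198, 0.0945]
eef_rot: [-0.053, 0.999, 0.001, -0.0]
ft_force: [-5.1, 1.0, 7.7]
width: 0.0137
t 7.20 p [ 0.5909 -0.0198  0.0945] yaw_of_y 1.6772 z [-0.0007  0.0024 -1.    ] F [-5.0588  1.0199  7.7271] w 0.0137
```

```bash
python3 -m inch '{"translation":[[0,0,0.05],[0,0,0.1],[0,0,0.17],[0,0,0.25],[0,0,0.35],[0,0,0.45],[0,0,0.55],[0,0,0.55]],"rot":[[0,0,0],[0,0,0],[0,0,0],[0,0,0],[0,0,0],[0,0,0],[0,0,0],[0,0,0]],"jaw":[5,5,5,5,5,5,5,5]}' 60;python3 - <<'E'
from h import *
st(); s=V("side"); w=V("wrist")
cv2.imwrite("pics/c3.png",np.hstack([cv2.resize(s.im[130:270,220:420],None,fx=2,fy=2),cv2.resize(w.im,(373,280))]))
E
```

```text
time: 8.0
ee_pos: [0.5919, -0.0199, 0.1515]
eef_rot: [-0.053, 0.999, 0.001, 0.001]
ft_force: [1.0, 0.1, -5.2]
width: 0.0136
t 8.00 p [ 0.5919 -0.0199  0.1515] yaw_of_y 1.6772 z [ 0.0024  0.0026 -1.    ] F [ 0.9514  0.0859 -5.1585] w 0.0136
```

View pics/c3.png

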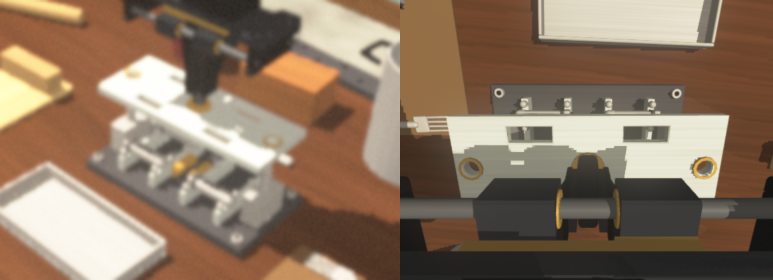

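```bash
python3 - <<'E'
from h import *
t=L("pics/t1.png");s=L("pics/s1.png")
hsv=cv2.cvtColor(t.im,cv2.COLOR_BGR2HSV)
print("hsv",hsv[228,181],hsv[191,174],hsv[280,240])
m=((hsv[...,0]>12)&(hsv[...,0]<35)&(hsv[...,2]>150)&(hsv[...,1]>50)).astype(np.uint8)
for q,a,c in blobs(m,1500):
    P=np.array([t.plane(p[0],.012)[:2]*1000 for p in c],np.float32);print(q,cv2.minAreaRect(P))
for a,b in [((174,191.5),(236,163)),((184,256.5),(181,190))]: print(tri([(t.o,t.d(a)),(s.o,s.d(b))]),t.plane(a,.04))
tr=((hsv[...,1]<50)&(hsv[...,2]>150)).astype(np.uint8)
for q,a,c in blobs(tr,1500):
    P=np.array([t.plane(p[0],.02)[:2]*1000 for p in c],np.float32);print("tray?",q,cv2.minAreaRect(P))
E
```

```text
hsv [ 28  57 247] [ 21 100 237] [ 13 109  89]
((39.0, 396.5), (78.0, 45.0), 0.0) ((40.813880920410156, 688.8528442382812), (215.82203674316406, 111.07491302490234), 78.10789489746094)
((178.5543670654297, 226.14776611328125), (87.96394348144531, 42.23751449584961), 81.11934661865234) ((481.6582946777344, 286.47515869140625), (257.1504211425781, 118.7125015258789), 6.018307209014893)
((380.1984558105469, 206.95895385742188), (87.93081665039062, 73.61336517333984), 78.31063079833984) ((489.4936218261719, -291.8468017578125), (253.2096710205078, 209.1060028076172), 5.785031318664551)
((534.769287109375, 95.84616088867188), (103.69303131103516, 108.4063491821289), 60.255123138427734) ((797.0781860351562, -811.8172607421875), (322.04901123046875, 354.2063293457031), 23.13981056213379)
(array([0.5792, 0.2914, 0.0317]), [0.0007297009575751213, 0.0007297009575753178]) [0.5763 0.2899 0.04  ]
(array([0.3892, 0.2708, 0.0347]), [0.0004856349927873558, 0.0004856349927872701]) [0.389  0.2695 0.04  ]
tray? ((277.28802490234375, 237.88467407226562), (36.44112777709961, 71.98931884765625), 81.67434692382812) ((422.3179016113281, 8.481903076171875), (103.970947265625, 202.39002990722656), 3.612895965576172)
tray? ((282.76849365234375, 178.1879425048828), (37.36384582519531, 84.51759338378906), 79.99201965332031) ((595.1343383789062, -21.551254272460938), (112.17251586914062, 244.09609985351562), 5.4031476974487305)
tray? ((16.47100067138672, 151.8641815185547), (125.3854751586914, 18.431236267089844), 82.71105194091797) ((747.9046020507812, 752.9035034179688), (392.4062194824219, 52.72419738769531), 8.598832130432129)
tray? ((279.5, 57.0), (114.0, 559.0), 90.0) ((983.3610229492188, -40.26580810546875), (1755.4666748046875, 381.2969970703125), 84.98328399658203)
```

```bash
python3 -m inch '{"translation":[[-0.1,0.25,0.1],[-0.2,0.5,0.2],[-0.28,0.75,0.2],[-0.36,1,0.2],[-0.36,1,0.2]],"rot":[[0,0,-0.12],[0,0,-0.25],[0,0,-0.37],[0,0,-0.5],[0,0,-0.5]],"jaw":[5,5,5,5,5]}' 60 >/dev/null
python3 -m inch '{"translation":[[-0.1,0.25,0],[-0.2,0.5,0],[-0.28,0.75,0],[-0.36,1,0],[-0.36,1,0]],"rot":[[0,0,-0.12],[0,0,-0.25],[0,0,-0.37],[0,0,-0.5],[0,0,-0.5]],"jaw":[5,5,5,5,5]}' >/dev/null
python3 -m inch '{"translation":[[-0.1,0.25,0],[-0.2,0.5,0],[-0.28,0.75,0],[-0.36,1,0],[-0.36,1,0],[-0.36,1,0]],"rot":[[0,0,-0.12],[0,0,-0.25],[0,0,-0.37],[0,0,-0.5],[0,0,-0.5],[0,0,-0.5]],"jaw":[5,5,5,5,5,5]}'
python3 - <<'E'
from h import *
st(); V("side","pics/s3.png");w=V("top","pics/t3.png");a=L("pics/s3.png")
print(plate_fit(w,.138)[:3])
cv2.imwrite("pics/c4.png",np.hstack([cv2.resize(a.im[80:240,120:320],None,fx=2,fy=2),cv2.resize(w.im[150:310,110:310],None,fx=2,fy=2)]))
E
```

```text
time: 9.7
ee_pos: [0.4794, 0.2892, 0.1678]
eef_rot: [0.667, 0.745, 0.002, -0.001]
ft_force: [-0.1, -0.9, -5.7]
width: 0.0136
t 9.70 p [0.4794 0.2892 0.1678] yaw_of_y 0.1112 z [ 0.002   0.0038 -1.    ] F [-0.1203 -0.8724 -5.6651] w 0.0136
(array([0.3397, 0.2346]), 28.9012393951416, [303.9598693847656, 869.4146728515625])
```

View pics/c4.png

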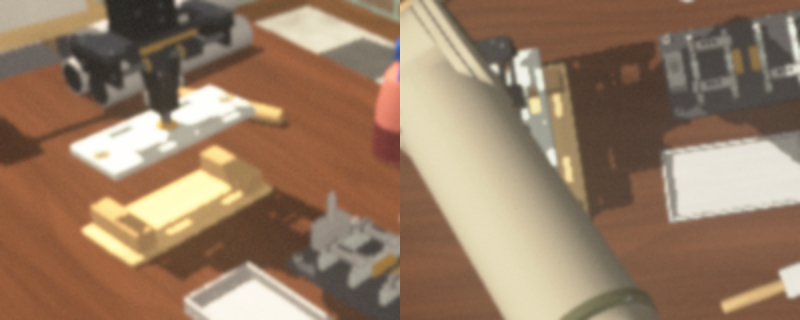

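The plate is held level over the stand. I'll lower it and then creep down.

```bash
python3 -m inch '{"translation":[[0.035,-0.08,-0.2],[0.035,-0.08,-0.4],[0.035,-0.08,-0.6],[0.035,-0.08,-0.75],[0.035,-0.08,-0.79],[0.035,-0.08,-0.79]],"rot":[[0.004,0.002,0],[0.004,0.002,0],[0.004,0.002,0],[0.004,0.002,0],[0.004,0.002,0],[0.004,0.002,0]],"jaw":[5,5,5,5,5,5]}'
python3 -m inch '{"translation":[[0,0,-0.02],[0,0,-0.03],[0,0,-0.04],[0,0,-0.05],[0,0,-0.05]],"rot":[[0,0,0],[0,0,0],[0,0,0],[0,0,0],[0,0,0]],"jaw":[5,5,5,5,5]}'
```

```text
time: 10.4
ee_pos: [0.4837, 0.279, 0.0887]
eef_rot: [0.668, 0.744, 0.003, -0.003]
ft_force: [-0.0, -0.1, -4.9]
width: 0.0131
time: 10.9
ee_pos: [0.4839, 0.2791, 0.0839]
eef_rot: [0.668, 0.744, 0.003, -0.002]
ft_force: [0.7, -0.8, -6.0]
width: 0.0133
```

```bash
python3 -m inch '{"translation":[[0,0,-0.01],[0,0,-0.02],[0,0,-0.02]],"rot":[[0,0,0],[0,0,0],[0,0,0]],"jaw":[5,5,5]}'
python3 -m inch '{"translation":[[0,0,-0.01],[0,0,-0.02],[0,0,-0.02]],"rot":[[0,0,0],[0,0,0],[0,0,0]],"jaw":[5,5,5]}'
```

```text
time: 11.2
ee_pos: [0.4839, 0.2794, 0.0829]
eef_rot: [0.668, 0.744, 0.003, -0.003]
ft_force: [-4.2, -2.0, 6.8]
width: 0.0138
time: 11.5
ee_pos: [0.4839, 0.2794, 0.082]
eef_rot: [0.668, 0.744, 0.003, -0.003]
ft_force: [-5.7, -3.9, 7.8]
width: 0.0136
```

```bash
python3 -m inch '{"translation":[[0,0,0],[0,0,0],[0,0,0],[0,0,0],[0,0,0],[0,0,0.2],[0,0,0.5],[0,0,1],[0,0,1],[0,0,1]],"rot":[[0,0,0],[0,0,0],[0,0,0],[0,0,0],[0,0,0],[0,0,0],[0,0,0],[0,0,0],[0,0,0],[0,0,0]],"jaw":[50,50,50,50,50,50,50,50,50,50]}'
python3 -m inch '{"translation":[[0.2,-0.4,0.4],[0.3,-0.8,0.8],[0.4,-1,1],[0.4,-1,1],[0.4,-1,1]],"rot":[[0,0,0],[0,0,0],[0,0,0],[0,0,0],[0,0,0]],"jaw":[50,50,50,50,50]}'
python3 - <<'E'
from h import *
st(); w=V("wrist","pics/w4.png");print(plate_fit(w,.05)[:3])
E
```

```text
time: 12.5
ee_pos: [0.4845, 0.2798, 0.1831]
eef_rot: [0.668, 0.744, 0.004, -0.003]
ft_force: [0.1, -0.2, -0.9]
width: 0.0501
time: 13.0
ee_pos: [0.5246, 0.1794, 0.2823]
eef_rot: [0.668, 0.744, 0.004, -0.003]
ft_force: [-0.5, 0.6, -0.9]
width: 0.0498
t 13.00 p [0.5246 0.1794 0.2823] yaw_of_y 0.1067 z [ 0.0017  0.01   -0.9999] F [-0.4722  0.6332 -0.928 ] w 0.0498
(array([0.4839, 0.2793]), 6.548202037811279, [91.797119140625, 231.79405212402344])
```

View pics/w4.png

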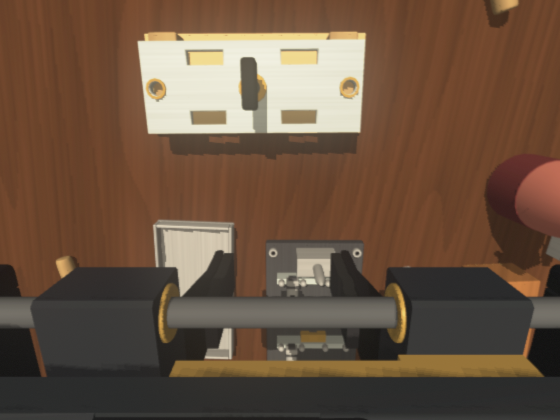

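The plate lies flat on the stand: the fit at z=.05 is 91.8 x 231.8 mm at (0.484,0.279). Next the open fixture.

```bash
python3 -m inch '{"translation":[[0.2,-0.4,0],[0.3,-0.8,0],[0.3,-1,0]],"rot":[[0.01,0.002,0],[0.01,0.002,0],[0.01,0.002,0]],"jaw":[50,50,50]}' >/dev/null
python3 -m inch '{"translation":[[0.2,-0.5,0],[0.3,-1,0],[0.3,-1,0]],"rot":[[0,0,0],[0,0,0],[0,0,0]],"jaw":[50,50,50]}' >/dev/null
python3 -m inch '{"translation":[[0,-0.3,0],[0,-0.3,0],[0,-0.3,0]],"rot":[[0,0,0],[0,0,0],[0,0,0]],"jaw":[50,50,50]}'
python3 - <<'E'
from h import *
st(); w=V("wrist","pics/w5.png")
cv2.imwrite("pics/c5.png",cv2.resize(w.im[30:300,140:440],None,fx=2.2,fy=2.2,interpolation=cv2.INTER_CUBIC))
E
```

```text
time: 13.95
ee_pos: [0.5828, -0.0567, 0.2754]
eef_rot: [0.67, 0.742, 0.002, -0.009]
ft_force: [-0.1, 1.6, -0.1]
width: 0.0496
t 13.95 p [ 0.5828 -0.0567  0.2754] yaw_of_y 0.1012 z [-0.0105  0.0148 -0.9998] F [-0.0791  1.5855 -0.1277] w 0.0496
```

View pics/c5.png

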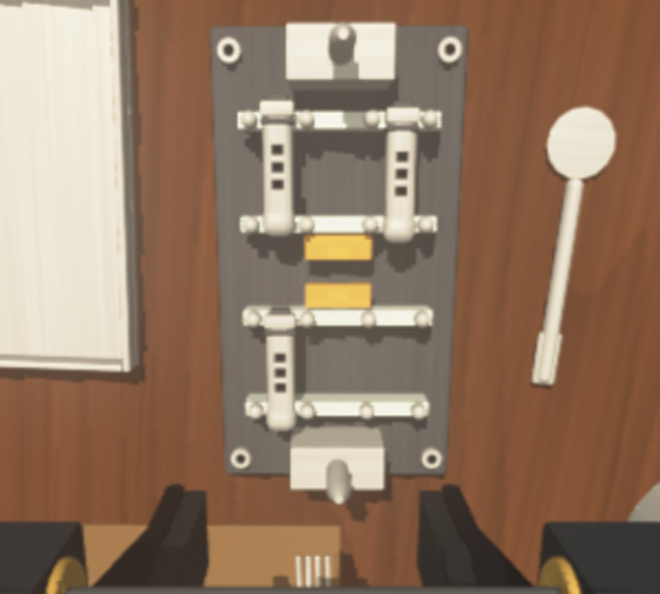

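All three struck handles are plain with their marks, in nests 1, 3 and 0. Nest 2 (lower right) is free. Now the numbers, plus a second view for heights.

```bash
python3 -m inch '{"translation":[[0.6,0.2,0],[0.6,0.2,0],[0.6,0.2,0],[0.6,0.2,0]],"rot":[[-0.0141,-0.01,0],[-0.0141,-0.01,0],[-0.0141,-0.01,0],[-0.0141,-0.01,0]],"jaw":[50,50,50,50]}' >/dev/null
cat >> h.py <<'E'
SEAT=np.array([.5904,-.0202]);SY=np.radians(5.95)
def seatpt(x,y): c,s=np.cos(SY),np.sin(SY);return SEAT+[c*x-s*y,s*x+c*y]
NEST=[seatpt(x,y) for x,y in [(-.03,-.049),(-.03,.049),(.03,-.049),(.03,.049)]]
def marks(v,z=.048):
    """three dark square punch marks in a row: middle mark pixel + axis, near each nest"""
    g=cv2.cvtColor(v.im,cv2.COLOR_BGR2GRAY); out={}
    n,l,s,c=cv2.connectedComponentsWithStats((g<95).astype(np.uint8),connectivity=4)
    for k,N in enumerate(NEST):
        u=v.proj([*N,z]); I=[i for i in range(1,n) if 8<s[i,4]<60 and np.linalg.norm(c[i]-u)<28]
        if len(I)==3: out[k]=c[I].mean(0)
        else: out[k]=None; print("nest",k,"marks",[(c[i],s[i,4]) for i in I])
    return out
E
python3 - <<'E'
from h import *
st(); a=L("pics/w5.png"); b=V("wrist","pics/w6.png")
ma,mb=marks(a),marks(b)
for k in range(4):
    if ma[k] is not None: print(k,"nest",NEST[k],"ray",a.plane(ma[k],.048)[:2])
    if ma[k] is not None and mb[k] is not None: print("   tri",tri([(a.o,a.d(ma[k])),(b.o,b.d(mb[k]))]))
for v in (a,b):
    hsv=cv2.cvtColor(v.im,cv2.COLOR_BGR2HSV)
    u=v.proj([*SEAT,.015]).astype(int)
    m=((hsv[...,1]<60)&(hsv[...,2]>50)).astype(np.uint8);m[290:]=0
    m=cv2.morphologyEx(m,cv2.MORPH_CLOSE,np.ones((9,9)))
    for q,ar,c in blobs(m,3000):
        for z in (.015,.022):
            P=np.array([v.plane(p[0],z)[:2]*1000 for p in c],np.float32);print(z,q[0],cv2.minAreaRect(P))
E
```

```text
t 14.40 p [ 0.6427 -0.0343  0.2748] yaw_of_y 0.1046 z [-0.0011  0.0003 -1.    ] F [ 0.3859 -0.152   0.6654] w 0.0502
nest 0 marks [(array([257.1667, 181.3   ]), np.int32(30)), (array([267., 192.]), np.int32(9)), (array([240. , 199.5]), np.int32(12)), (array([267., 199.]), np.int32(9)), (array([258.6 , 221.95]), np.int32(20))]
nest 2 marks [(array([344.4444, 209.5   ]), np.int32(18))]
nest 3 marks [(array([322.3636, 100.9091]), np.int32(11)), (array([322.5, 108.2]), np.int32(10)), (array([329. , 118.5]), np.int32(16)), (array([322., 116.]), np.int32(9))]
nest 0 marks [(array([211.8, 210. ]), np.int32(10))]
nest 1 marks [(array([197.2778, 105.2222]), np.int32(18)), (array([205.6364, 110.0909]), np.int32(11)), (array([206.3636, 118.0909]), np.int32(11)), (array([206.5, 126. ]), np.int32(12))]
nest 2 marks [(array([263.1667, 230.7143]), np.int32(42))]
1 nest [0.5555 0.0254] ray [0.5555 0.0284]
0.015 (492.98028564453125, 264.13446044921875) ((861.5247192382812, -143.15438842773438), (242.19967651367188, 138.1551513671875), 38.5219841003418)
0.022 (492.98028564453125, 264.13446044921875) (
[... 877 characters left out ...]
21094) ((594.4114379882812, -44.76277160644531), (126.03123474121094, 284.7615966796875), 5.930731773376465)
0.015 (96.47190856933594, 116.28254699707031) ((426.5735778808594, 7.484504699707031), (108.96431732177734, 202.4973602294922), 3.7171437740325928)
0.022 (96.47190856933594, 116.28254699707031) ((430.1238708496094, 8.113914489746094), (107.10701751708984, 199.0457305908203), 3.7171201705932617)
0.015 (524.7510375976562, 180.9473114013672) ((941.5593872070312, -26.928176879882812), (380.42279052734375, 217.30174255371094), 69.86090850830078)
0.022 (524.7510375976562, 180.9473114013672) ((936.3316040039062, -25.71221923828125), (373.9383239746094, 213.59768676757812), 69.86090850830078)
```

```bash
python3 - <<'E'
from h import *
a=L("pics/w5.png"); b=L("pics/w6.png")
ma=marks(a)[1]; print(ma, tri([(a.o,a.d(ma)),(b.o,b.d((206.2,118.1)))]))
for k,p in [(3,(322.3,108.4)),(0,(267,192.2+3.4))]: print(k,NEST[k],a.plane(p,.048))
def tgt(k): 
    s=r.read_state(); R=Ro.from_quat(s["eef_rot"]).as_matrix(); yaw=np.arctan2(R[1,1],R[0,1])
    print(k,"delta",NEST[k]-s["ee_pos"][:2],"dz to .035",.035-s["ee_pos"][2],"rot",(SY-yaw)/np.radians(60))
tgt(3)
E
```

```text
nest 0 marks [(array([257.1667, 181.3   ]), np.int32(30)), (array([267., 192.]), np.int32(9)), (array([240. , 199.5]), np.int32(12)), (array([267., 199.]), np.int32(9)), (array([258.6 , 221.95]), np.int32(20))]
nest 2 marks [(array([344.4444, 209.5   ]), np.int32(18))]
nest 3 marks [(array([322.3636, 100.9091]), np.int32(11)), (array([322.5, 108.2]), np.int32(10)), (array([329. , 118.5]), np.int32(16)), (array([322., 116.]), np.int32(9))]
[265.5455 105.1636] (array([0.5557, 0.0281, 0.0488]), [0.0004038368193285545, 0.00040383681932857767])
3 [0.6152 0.0316] [0.6157 0.0313 0.048 ]
0 [ 0.5656 -0.072 ] [ 0.5658 -0.0692  0.048 ]
3 delta [-0.0273  0.0667] dz to .035 -0.24034740780537586 rot 0.00023538415558800488
```

```bash
python3 -m inch '{"translation":[[-0.27,0.67,0],[-0.27,0.67,-0.5],[-0.27,0.67,-1],[-0.27,0.67,-1],[-0.27,0.67,-1]],"rot":[[0,0,0],[0,0,0],[0,0,0],[0,0,0],[0,0,0]],"jaw":[40,40,40,40,40]}' 30
python3 -m inch '{"translation":[[0,0,-0.4],[0,0,-0.8],[0,0,-0.8],[0,0,-0.8]],"rot":[[0,0,0],[0,0,0],[0,0,0],[0,0,0]],"jaw":[40,40,40,40]}';python3 -c "
from h import *
st();print(NEST[3])"
```

```text
time: 14.95
ee_pos: [0.6149, 0.0312, 0.1758]
eef_rot: [0.67, 0.743, -0.001, -0.001]
ft_force: [0.2, 1.0, 0.8]
width: 0.04
time: 15.35
ee_pos: [0.6163, 0.0305, 0.0986]
eef_rot: [0.67, 0.742, 0.0, 0.0]
ft_force: [1.0, -0.7, 1.1]
width: 0.04
t 15.35 p [0.6163 0.0305 0.0986] yaw_of_y 0.1017 z [ 0.0008 -0.     -1.    ] F [ 1.0095 -0.7179  1.0593] w 0.0400
[0.6152 0.0316]
```

```bash
python3 -m inch '{"translation":[[-0.011,0.01,-0.3],[-0.011,0.01,-0.6],[-0.011,0.01,-0.64],[-0.011,0.01,-0.64],[-0.011,0.01,-0.64],[-0.011,0.01,-0.64],[-0.011,0.01,-0.64],[-0.011,0.01,-0.64]],"rot":[[0,0,0],[0,0,0],[0,0,0],[0,0,0],[0,0,0],[0,0,0],[0,0,0],[0,0,0]],"jaw":[40,40,40,10,10,10,10,10]}' 30
python3 -m inch '{"translation":[[0,0,0.2],[0,0,0.5],[0,0,1],[0,0,1],[0,0,1]],"rot":[[0,0,0],[0,0,0],[0,0,0],[0,0,0],[0,0,0]],"jaw":[10,10,10,10,10]}'
```

```text
time: 16.15
ee_pos: [0.6159, 0.0315, 0.036]
eef_rot: [0.67, 0.742, 0.001, 0.001]
ft_force: [-1.5, -0.1, 6.6]
width: 0.0158
time: 16.65
ee_pos: [0.6166, 0.0316, 0.1373]
eef_rot: [0.67, 0.742, 0.002, 0.001]
ft_force: [0.1, -0.0, -1.7]
width: 0.0156
```

```bash
python3 -m inch '{"translation":[[-0.4,0.08,0],[-0.8,0.15,0],[-1,0.15,0],[-1,0.15,0],[-1,0.15,0],[-1,0.15,0]],"rot":[[0,0,0.14],[0,0,0.28],[0,0,0.42],[0,0,0.56],[0,0,0.7],[0,0,0.73]],"jaw":[10,10,10,10,10,10]}' >/dev/null
python3 -m inch '{"translation":[[-0.4,0.08,0],[-0.8,0.15,0],[-0.95,0.16,0],[-0.95,0.16,-0.2],[-0.95,0.16,-0.4],[-0.95,0.16,-0.6],[-0.95,0.16,-0.6]],"rot":[[0,0,0.14],[0,0,0.28],[0,0,0.42],[0,0,0.56],[0,0,0.7],[0,0,0.73],[0,0,0.73]],"jaw":[10,10,10,10,10,10,10]}'; python3 - <<'E'
from h import *
st(); w=V("top","pics/t5.png"); v=V("wrist","pics/w7.png")
cv2.imwrite("pics/c6.png",np.hstack([cv2.resize(w.im[160:280,210:370],None,fx=2.6,fy=2.6),cv2.resize(v.im,(416,312))]))
E
```

```text
time: 17.95
ee_pos: [0.4179, 0.0619, 0.073]
eef_rot: [-0.033, 0.999, 0.001, -0.004]
ft_force: [0.3, 0.3, -1.0]
width: 0.0158
t 17.95 p [0.4179 0.0619 0.073 ] yaw_of_y 1.6368 z [-0.0082  0.001  -1.    ] F [ 0.3496  0.326  -1.0456] w 0.0158
```

View pics/c6.png

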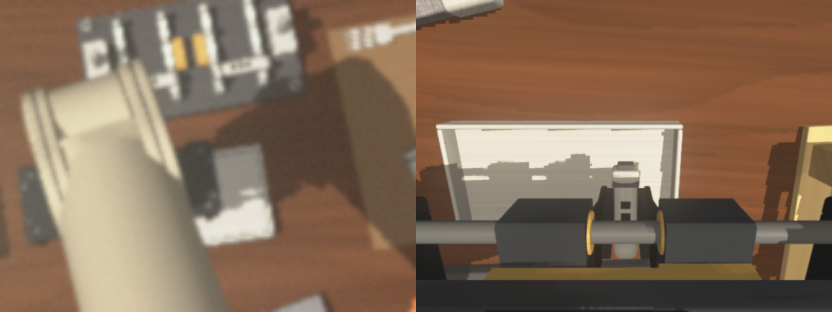

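```bash
python3 - <<'E'
from h import *
v=L("pics/w7.png"); print(v.plane((32,169),.022),v.plane((358,168),.022),v.o)
E
```

```text
[ 0.383  -0.0904  0.022 ] [0.3698 0.1042 0.022 ] [0.3406 0.0562 0.2258]
```

```bash
python3 -m inch '{"translation":[[0.045,-0.02,-0.2],[0.045,-0.02,-0.4],[0.045,-0.02,-0.54],[0.045,-0.02,-0.54],[0.045,-0.02,-0.54],[0.045,-0.02,-0.54],[0.045,-0.02,-0.54],[0.045,-0.02,-0.54],[0.045,-0.02,-0.2],[0.045,-0.02,0.4],[0.045,-0.02,0.6]],"rot":[[-0.001,-0.008,0],[-0.001,-0.008,0],[-0.001,-0.008,0],[-0.001,-0.008,0],[-0.001,-0.008,0],[-0.001,-0.008,0],[-0.001,-0.008,0],[-0.001,-0.008,0],[-0.001,-0.008,0],[-0.001,-0.008,0],[-0.001,-0.008,0]],"jaw":[10,10,10,10,24,24,24,24,24,24,24]}'
```

```text
time: 19.15
ee_pos: [0.4252, 0.0604, 0.1389]
eef_rot: [-0.032, 0.999, 0.001, 0.004]
ft_force: [0.8, -0.0, -0.9]
width: 0.0241
```

```bash
python3 -m inch '{"translation":[[0.4,-0.1,0.1],[0.7,-0.2,0.1],[0.7,-0.2,0.1],[0.7,-0.2,0.1],[0.7,-0.2,0.1],[0.7,-0.2,0.1]],"rot":[[0,0,-0.14],[0,0,-0.28],[0,0,-0.42],[0,0,-0.56],[0,0,-0.7],[0,0,-0.73]],"jaw":[40,40,40,40,40,40]}' >/dev/null
python3 -m inch '{"translation":[[0.4,-0.1,0.1],[0.64,-0.17,0.1],[0.64,-0.17,0.1],[0.64,-0.17,0.1],[0.64,-0.17,0.1],[0.64,-0.17,0.1],[0.64,-0.17,0.1]],"rot":[[0,0,-0.14],[0,0,-0.28],[0,0,-0.42],[0,0,-0.56],[0,0,-0.7],[0,0,-0.735],[0,0,-0.735]],"jaw":[40,40,40,40,40,40,40]}'; python3 -c "
from h import *
st();print(NEST[1])"
```

```text
time: 20.45
ee_pos: [0.5592, 0.0235, 0.1592]
eef_rot: [0.673, 0.74, -0.002, 0.003]
ft_force: [0.3, 0.8, 0.5]
width: 0.0398
t 20.45 p [0.5592 0.0235 0.1592] yaw_of_y 0.0942 z [ 0.0026 -0.0069 -1.    ] F [0.3025 0.79   0.5222] w 0.0398
[0.5555 0.0254]
```

```bash
python3 -m inch '{"translation":[[-0.037,0.03,-0.3],[-0.037,0.03,-0.6],[-0.037,0.03,-0.6],[-0.037,0.03,-0.6]],"rot":[[0.0066,0.0025,0.009],[0.0066,0.0025,0.009],[0.0066,0.0025,0.009],[0.0066,0.0025,0.009]],"jaw":[40,40,40,40]}'; python3 -c "
from h import *
st()"
```

```text
time: 20.85
ee_pos: [0.5555, 0.0263, 0.0998]
eef_rot: [0.669, 0.743, -0.0, -0.0]
ft_force: [-0.6, -0.1, 0.1]
width: 0.0401
t 20.85 p [0.5555 0.0263 0.0998] yaw_of_y 0.1043 z [-0.0005 -0.0003 -1.    ] F [-0.6181 -0.0635  0.1483] w 0.0401
```

```bash
python3 -m inch '{"translation":[[0,0,-0.3],[0,0,-0.6],[0,0,-0.64],[0,0,-0.64],[0,0,-0.64],[0,0,-0.64],[0,0,-0.64],[0,0,-0.64]],"rot":[[0,0,0],[0,0,0],[0,0,0],[0,0,0],[0,0,0],[0,0,0],[0,0,0],[0,0,0]],"jaw":[40,40,40,10,10,10,10,10]}' 30
python3 -m inch '{"translation":[[0,0,0.2],[0,0,0.5],[0,0,1],[0,0,1]],"rot":[[0,0,0],[0,0,0],[0,0,0],[0,0,0]],"jaw":[10,10,10,10]}'
python3 -m inch '{"translation":[[-0.4,-0.08,0],[-0.65,-0.09,0],[-0.65,-0.09,0],[-0.65,-0.09,0],[-0.65,-0.09,0],[-0.65,-0.09,0]],"rot":[[0,0,0.14],[0,0,0.28],[0,0,0.42],[0,0,0.56],[0,0,0.7],[0,0,0.73]],"jaw":[10,10,10,10,10,10]}' >/dev/null
python3 -m inch '{"translation":[[-0.4,-0.08,0],[-0.65,-0.09,0],[-0.65,-0.09,-0.2],[-0.65,-0.09,-0.4],[-0.65,-0.09,-0.6],[-0.65,-0.09,-0.6],[-0.65,-0.09,-0.6]],"rot":[[0,0,0.14],[0,0,0.28],[0,0,0.42],[0,0,0.56],[0,0,0.7],[0,0,0.73],[0,0,0.73]],"jaw":[10,10,10,10,10,10,10]}'
```

```text
time: 21.65
ee_pos: [0.5563, 0.0264, 0.037]
eef_rot: [0.669, 0.743, 0.0, 0.0]
ft_force: [-1.8, -0.1, 6.2]
width: 0.0155
time: 22.05
ee_pos: [0.5597, 0.0264, 0.1433]
eef_rot: [0.669, 0.743, 0.004, 0.003]
ft_force: [1.5, 0.3, -0.7]
width: 0.0159
time: 23.35
ee_pos: [0.4292, 0.0082, 0.0829]
eef_rot: [-0.034, 0.999, 0.005, -0.001]
ft_force: [0.4, -0.7, -1.1]
width: 0.0159
```

```bash
python3 -m inch '{"translation":[[-0.03,-0.02,-0.3],[-0.03,-0.02,-0.5],[-0.03,-0.02,-0.63],[-0.03,-0.02,-0.63],[-0.03,-0.02,-0.63],[-0.03,-0.02,-0.63],[-0.03,-0.02,-0.63],[-0.03,-0.02,-0.63],[-0.03,-0.02,-0.2],[-0.03,-0.02,0.4],[-0.03,-0.02,0.6]],"rot":[[0,-0.009,0],[0,-0.009,0],[0,-0.009,0],[0,-0.009,0],[0,-0.009,0],[0,-0.009,0],[0,-0.009,0],[0,-0.009,0],[0,-0.009,0],[0,-0.009,0],[0,-0.009,0]],"jaw":[10,10,10,10,24,24,24,24,24,24,24]}'
python3 -m inch '{"translation":[[0.4,-0.2,0],[0.7,-0.38,0],[0.7,-0.38,0],[0.7,-0.38,0],[0.7,-0.38,0],[0.7,-0.38,0]],"rot":[[0,0,-0.14],[0,0,-0.28],[0,0,-0.42],[0,0,-0.56],[0,0,-0.7],[0,0,-0.73]],"jaw":[40,40,40,40,40,40]}' >/dev/null
python3 -m inch '{"translation":[[0.4,-0.2,0],[0.7,-0.38,0],[0.7,-0.38,0],[0.7,-0.38,0],[0.7,-0.38,0],[0.7,-0.38,0],[0.7,-0.38,0]],"rot":[[0,0,-0.14],[0,0,-0.28],[0,0,-0.42],[0,0,-0.56],[0,0,-0.7],[0,0,-0.735],[0,0,-0.735]],"jaw":[40,40,40,40,40,40,40]}'; python3 -c "
from h import *
st();print(NEST[0])"
```

```text
time: 24.45
ee_pos: [0.4272, 0.006, 0.1464]
eef_rot: [-0.033, 0.999, 0.006, 0.005]
ft_force: [0.7, -0.1, -0.6]
width: 0.0241
time: 25.75
ee_pos: [0.5672, -0.0698, 0.1467]
eef_rot: [0.672, 0.741, 0.0, 0.008]
ft_force: [0.2, -0.0, 0.5]
width: 0.0401
t 25.75 p [ 0.5672 -0.0698  0.1467] yaw_of_y 0.0976 z [ 0.0119 -0.0096 -0.9999] F [ 0.1759 -0.0165  0.545 ] w 0.0401
[ 0.5656 -0.072 ]
```

```bash
python3 -m inch '{"translation":[[-0.015,-0.01,-0.3],[-0.015,-0.01,-0.5],[-0.015,-0.01,-0.5],[-0.015,-0.01,-0.5]],"rot":[[0.0092,0.0114,0.006],[0.0092,0.0114,0.006],[0.0092,0.0114,0.006],[0.0092,0.0114,0.006]],"jaw":[40,40,40,40]}'; python3 -c "
from h import *
st()"
```

```text
time: 26.15
ee_pos: [0.5658, -0.0709, 0.0972]
eef_rot: [0.669, 0.743, -0.0, 0.0]
ft_force: [-0.0, 0.6, 0.5]
width: 0.0401
t 26.15 p [ 0.5658 -0.0709  0.0972] yaw_of_y 0.1045 z [-0.     -0.0001 -1.    ] F [-0.007   0.6421  0.5174] w 0.0401
```

```bash
python3 -m inch '{"translation":[[0,0,-0.3],[0,0,-0.6],[0,0,-0.61],[0,0,-0.61],[0,0,-0.61],[0,0,-0.61],[0,0,-0.61],[0,0,-0.61]],"rot":[[0,0,0],[0,0,0],[0,0,0],[0,0,0],[0,0,0],[0,0,0],[0,0,0],[0,0,0]],"jaw":[40,40,40,10,10,10,10,10]}' 30
python3 -m inch '{"translation":[[0,0,0.2],[0,0,0.5],[0,0,1],[0,0,1]],"rot":[[0,0,0],[0,0,0],[0,0,0],[0,0,0]],"jaw":[10,10,10,10]}'
python3 -m inch '{"translation":[[-0.4,0.08,0],[-0.7,0.13,0],[-0.7,0.13,0],[-0.7,0.13,0],[-0.7,0.13,0],[-0.7,0.13,0]],"rot":[[0,0,0.14],[0,0,0.28],[0,0,0.42],[0,0,0.56],[0,0,0.7],[0,0,0.73]],"jaw":[10,10,10,10,10,10]}' >/dev/null
python3 -m inch '{"translation":[[-0.4,0.08,0],[-0.69,0.13,0],[-0.69,0.13,-0.2],[-0.69,0.13,-0.4],[-0.69,0.13,-0.6],[-0.69,0.13,-0.6],[-0.69,0.13,-0.6]],"rot":[[0,0,0.14],[0,0,0.28],[0,0,0.42],[0,0,0.56],[0,0,0.7],[0,0,0.73],[0,0,0.73]],"jaw":[10,10,10,10,10,10,10]}'
```

```text
time: 26.95
ee_pos: [0.5665, -0.0709, 0.0373]
eef_rot: [0.669, 0.743, 0.001, 0.0]
ft_force: [-1.5, 0.1, 7.6]
width: 0.0156
time: 27.35
ee_pos: [0.5697, -0.0717, 0.1435]
eef_rot: [0.669, 0.743, 0.004, 0.004]
ft_force: [1.8, 0.0, -0.2]
width: 0.0158
time: 28.65
ee_pos: [0.4302, -0.0458, 0.0831]
eef_rot: [-0.034, 0.999, 0.006, -0.0]
ft_force: [0.1, -0.2, 0.1]
width: 0.0157
```

```bash
python3 -m inch '{"translation":[[-0.01,0,-0.3],[-0.01,0,-0.5],[-0.01,0,-0.63],[-0.01,0,-0.63],[-0.01,0,-0.63],[-0.01,0,-0.63],[-0.01,0,-0.63],[-0.01,0,-0.63],[-0.01,0,-0.2],[-0.01,0,0.4],[-0.01,0,0.8]],"rot":[[0,-0.009,0],[0,-0.009,0],[0,-0.009,0],[0,-0.009,0],[0,-0.009,0],[0,-0.009,0],[0,-0.009,0],[0,-0.009,0],[0,-0.009,0],[0,-0.009,0],[0,-0.009,0]],"jaw":[10,10,10,10,24,24,24,24,24,24,24]}'
python3 -m inch '{"translation":[[0,-0.4,0.4],[0,-0.9,0.6],[0,-0.9,0.6],[0,-0.9,0.6],[0,-0.9,0.6],[0,-0.9,0.6],[0,-0.9,0.6]],"rot":[[0,0,-0.14],[0,0,-0.28],[0,0,-0.42],[0,0,-0.56],[0,0,-0.7],[0,0,-0.84],[0,0,-0.9]],"jaw":[50,50,50,50,50,50,50]}' >/dev/null
python3 -m inch '{"translation":[[0.2,-0.4,0.4],[0.2,-0.9,0.6],[0.2,-0.9,0.6],[0.2,-0.9,0.6],[0.2,-0.9,0.6],[0.2,-0.9,0.6],[0.2,-0.9,0.6],[0.2,-0.9,0.6]],"rot":[[0,0,-0.14],[0,0,-0.28],[0,0,-0.42],[0,0,-0.56],[0,0,-0.7],[0,0,-0.84],[0,0,-0.9],[0,0,-0.9]],"jaw":[50,50,50,50,50,50,50,50]}'
python3 - <<'E'
from h import *
st(); v=V("wrist","pics/w8.png"); t=V("top","pics/t8.png")
cv2.imwrite("pics/c7.png",np.hstack([cv2.resize(v.im,(400,300)),cv2.resize(t.im[150:270,220:380],(400,300))]))
E
```

```text
time: 29.75
ee_pos: [0.4286, -0.0463, 0.1649]
eef_rot: [-0.033, 0.999, 0.005, 0.004]
ft_force: [1.6, 1.1, 0.4]
width: 0.0237
time: 31.25
ee_pos: [0.4485, -0.2264, 0.2854]
eef_rot: [0.791, 0.612, -0.0, 0.007]
ft_force: [0.4, 0.1, 1.1]
width: 0.0499
t 31.25 p [ 0.4485 -0.2264  0.2854] yaw_of_y -0.2545 z [ 0.0081 -0.0108 -0.9999] F [0.4101 0.0907 1.0647] w 0.0499
```

View pics/c7.png

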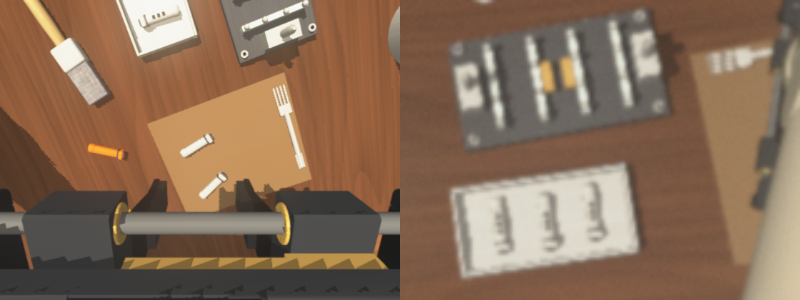

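The three struck handles lie in the tray, all nests are empty, and the two raws are on the paper at (276,203) and (298,259) in the wrist view. I'll measure from two wrist places.

```bash
python3 -m inch '{"translation":[[-0.2,-0.6,-0.4],[-0.2,-0.9,-0.4],[-0.2,-0.9,-0.4],[-0.2,-0.9,-0.4]],"rot":[[0.01,0.008,-0.14],[0.01,0.008,-0.28],[0.01,0.008,-0.42],[0.01,0.008,-0.42]],"jaw":[50,50,50,50]}'
cat >> h.py <<'E'
def raws(v):
    hsv=cv2.cvtColor(v.im,cv2.COLOR_BGR2HSV); m=((hsv[...,1]<60)&(hsv[...,2]>150)).astype(np.uint8); out=[]
    for q,a,c in blobs(m,150):
        P=np.array([v.plane(p[0],.013)[:2]*1000 for p in c],np.float32);(x,y),(w,h),ang=cv2.minAreaRect(P)
        if 45<max(w,h)<85 and 10<min(w,h)<30:
            yaw=ang if w>h else ang+90
            out.append((q[0],np.array([x,y])/1000,(yaw+90)%180-90,sorted((round(w,1),round(h,1)))))
    return sorted(out,key=lambda o:-o[1][1])
E
python3 - <<'E'
from h import *
s,R=st(); a=L("pics/w8.png"); b=V("wrist","pics/w9.png")
A,B=raws(a),raws(b)
for o in A+B: print(o)
for i,j in zip([o for o in A if o[1][1]<-.2],[o for o in B if o[1][1]<-.2]): print(tri([(a.o,a.d(i[0])),(b.o,b.d(j[0]))]))
E
```

```text
time: 31.75
ee_pos: [0.4276, -0.3176, 0.2449]
eef_rot: [0.906, 0.424, -0.002, -0.0]
ft_force: [-0.6, 0.8, 0.2]
width: 0.0502
t 31.75 p [ 0.4276 -0.3176  0.2449] yaw_of_y -0.6949 z [-0.0045 -0.0017 -1.    ] F [-0.5994  0.7854  0.1561] w 0.0502
((396.98712158203125, 45.96650695800781), array([ 0.6139, -0.1189]), 5.592883586883545, [27.1, 56.7])
((274.1351623535156, 203.49794006347656), array([ 0.433 , -0.2626]), 18.06145477294922, [17.0, 62.8])
((296.7500305175781, 260.7500305175781), array([ 0.442 , -0.3474]), 33.57367706298828, [18.9, 62.6])
((253.1376953125, 140.0852508544922), array([ 0.4333, -0.2619]), 17.30282211303711, [15.6, 63.3])
((307.8372802734375, 192.9665069580078), array([ 0.4423, -0.3469]), 32.308837890625, [16.2, 62.9])
((531.6219482421875, 141.0975341796875), array([ 0.6686, -0.4586]), -51.487098693847656, [12.7, 66.5])
(array([ 0.4335, -0.2616,  0.0127]), [0.0003608399573429944, 0.0003608399573429559])
(array([ 0.4426, -0.3464,  0.0143]), [0.00047128122951688503, 0.0004712812295167354])
```

```bash
python3 -m inch '{"translation":[[0.15,-0.29,-0.4],[0.15,-0.29,-0.8],[0.15,-0.29,-1],[0.15,-0.29,-1],[0.15,-0.29,-1]],"rot":[[0.0016,-0.0043,-0.14],[0.0016,-0.0043,-0.291],[0.0016,-0.0043,-0.291],[0.0016,-0.0043,-0.291],[0.0016,-0.0043,-0.291]],"jaw":[50,50,50,50,50]}' 30
python3 -m inch '{"translation":[[0,0,-0.4],[0,0,-0.8],[0,0,-0.8],[0,0,-0.8]],"rot":[[0,0,0],[0,0,0],[0,0,0],[0,0,0]],"jaw":[50,50,50,50]}'
python3 -c "
from h import *
st()"
```

```text
time: 32.3
ee_pos: [0.4443, -0.3446, 0.1462]
eef_rot: [0.958, 0.288, 0.001, -0.0]
ft_force: [-0.2, -0.6, -0.0]
width: 0.0504
time: 32.7
ee_pos: [0.4452, -0.345, 0.0682]
eef_rot: [0.957, 0.289, 0.001, 0.0]
ft_force: [-0.0, -0.4, 1.2]
width: 0.0501
t 32.70 p [ 0.4452 -0.345   0.0682] yaw_of_y -0.9849 z [ 0.0029  0.0004 -1.    ] F [-0.0341 -0.3609  1.2178] w 0.0501
```

```bash
python3 -m inch '{"translation":[[-0.027,-0.018,-0.3],[-0.027,-0.018,-0.5],[-0.027,-0.018,-0.53],[-0.027,-0.018,-0.53],[-0.027,-0.018,-0.53],[-0.027,-0.018,-0.53],[-0.027,-0.018,-0.53],[-0.027,-0.018,-0.53],[-0.027,-0.018,-0.53]],"rot":[[0,0.003,-0.014],[0,0.003,-0.014],[0,0.003,-0.014],[0,0.003,-0.014],[0,0.003,-0.014],[0,0.003,-0.014],[0,0.003,-0.014],[0,0.003,-0.014],[0,0.003,-0.014]],"jaw":[50,50,50,10,10,10,10,10,10]}' 30
python3 -m inch '{"translation":[[0,0,0.2],[0,0,0.6],[0,0,1],[0,0,1],[0,0,1]],"rot":[[0,0,0],[0,0,0],[0,0,0],[0,0,0],[0,0,0]],"jaw":[10,10,10,10,10]}'
python3 -c "
from h import *
st();print(NEST)"
```

```text
time: 33.6
ee_pos: [0.4427, -0.3468, 0.0155]
eef_rot: [0.959, 0.282, 0.0, -0.0]
ft_force: [-0.4, 0.7, 4.5]
width: 0.0158
time: 34.1
ee_pos: [0.443, -0.3468, 0.116]
eef_rot: [0.959, 0.282, 0.001, 0.0]
ft_force: [-0.5, -0.0, -1.0]
width: 0.0154
t 34.10 p [ 0.443  -0.3468  0.116 ] yaw_of_y -0.9992 z [ 0.0016  0.0003 -1.    ] F [-0.5357 -0.0069 -1.0194] w 0.0154
[array([ 0.5656, -0.072 ]), array([0.5555, 0.0254]), array([ 0.6253, -0.0658]), array([0.6152, 0.0316])]
```

```bash
python3 -m inch '{"translation":[[0.2,0.4,0.35],[0.41,0.92,0.35],[0.41,0.92,0.35],[0.41,0.92,0.35]],"rot":[[0,0,0.14],[0,0,0.28],[0,0,0.35],[0,0,0.35]],"jaw":[10,10,10,10]}' >/dev/null
python3 -m inch '{"translation":[[0.2,0.4,0],[0.41,0.92,0],[0.41,0.92,0],[0.41,0.92,0]],"rot":[[0,0,0.14],[0,0,0.28],[0,0,0.35],[0,0,0.35]],"jaw":[10,10,10,10]}' >/dev/null
python3 -m inch '{"translation":[[0.2,0.4,0],[0.41,0.92,0],[0.41,0.92,0],[0.41,0.92,0],[0.41,0.92,0]],"rot":[[0,0,0.14],[0,0,0.28],[0,0,0.35],[0,0,0.35],[0,0,0.35]],"jaw":[10,10,10,10,10]}' 
python3 -c "
from h import *
st();print(NEST[0])"
```

```text
time: 35.4
ee_pos: [0.5655, -0.0702, 0.1479]
eef_rot: [0.671, 0.741, -0.002, -0.002]
ft_force: [-0.6, 0.0, 0.2]
width: 0.0159
t 35.40 p [ 0.5655 -0.0702  0.1479] yaw_of_y 0.0997 z [-0.0049 -0.0004 -1.    ] F [-0.5686  0.0394  0.2013] w 0.0159
[ 0.5656 -0.072 ]
```

```bash
python3 -m inch '{"translation":[[0.001,-0.018,-0.3],[0.001,-0.018,-0.6],[0.001,-0.018,-0.73],[0.001,-0.018,-0.73],[0.001,-0.018,-0.73]],"rot":[[0.0004,-0.0047,0.004],[0.0004,-0.0047,0.004],[0.0004,-0.0047,0.004],[0.0004,-0.0047,0.004],[0.0004,-0.0047,0.004]],"jaw":[10,10,10,10,10]}' 
python3 -c "
from h import *
st();w=V('wrist','pics/w10.png');print(w.proj([*NEST[0],.048]),w.proj([*NEST[0],.057]))"
```

```text
time: 35.9
ee_pos: [0.5659, -0.0731, 0.0758]
eef_rot: [0.67, 0.742, 0.0, 0.0]
ft_force: [0.0, 0.3, -0.0]
width: 0.0157
t 35.90 p [ 0.5659 -0.0731  0.0758] yaw_of_y 0.1014 z [ 0.0007 -0.0005 -1.    ] F [ 0.0092  0.3066 -0.0262] w 0.0157
[280.5325 253.7923] [280.5006 260.5049]
```

```bash
python3 -m inch '{"translation":[[0.002,0.01,-0.1],[0.002,0.01,-0.2],[0.002,0.01,-0.25],[0.002,0.01,-0.25],[0.002,0.01,-0.25]],"rot":[[0,0,0.002],[0,0,0.002],[0,0,0.002],[0,0,0.002],[0,0,0.002]],"jaw":[10,10,10,10,10]}' 
python3 -c "
from h import *
st()"
```

```text
time: 36.45
ee_pos: [0.5665, -0.0719, 0.0512]
eef_rot: [0.669, 0.743, 0.0, 0.001]
ft_force: [-0.2, -0.1, -1.7]
width: 0.0159
t 36.45 p [ 0.5665 -0.0719  0.0512] yaw_of_y 0.1041 z [ 0.0015 -0.0004 -1.    ] F [-0.1578 -0.0803 -1.6915] w 0.0159
```

```bash
python3 -m inch '{"translation":[[-0.003,0,-0.012],[-0.003,0,-0.012],[-0.003,0,-0.012],[-0.003,0,-0.012],[-0.003,0,-0.012],[-0.003,0,0.2],[-0.003,0,0.5],[-0.003,0,1],[-0.003,0,1]],"rot":[[0,0,0],[0,0,0],[0,0,0],[0,0,0],[0,0,0],[0,0,0],[0,0,0],[0,0,0],[0,0,0]],"jaw":[10,28,28,28,28,28,28,28,28]}' 
python3 -m inch '{"translation":[[-0.3,-0.4,0.5],[-0.6,-0.9,1],[-0.6,-0.9,1],[-0.6,-0.9,1],[-0.6,-0.9,1],[-0.6,-0.9,1]],"rot":[[0,0,-0.14],[0,0,-0.28],[0,0,-0.42],[0,0,-0.56],[0,0,-0.65],[0,0,-0.65]],"jaw":[50,50,50,50,50,50]}' >/dev/null
python3 -m inch '{"translation":[[-0.3,-0.4,0],[-0.7,-0.9,0],[-0.7,-0.9,0],[-0.7,-0.9,0],[-0.7,-0.9,0],[-0.7,-0.9,0]],"rot":[[0,0,-0.14],[0,0,-0.28],[0,0,-0.42],[0,0,-0.56],[0,0,-0.65],[0,0,-0.65]],"jaw":[50,50,50,50,50,50]}' 
python3 - <<'E'
from h import *
s,R=st(); v=V("wrist","pics/w11.png")
for o in raws(v): print(o)
t=V("top","pics/t11.png");cv2.imwrite("pics/c8.png",np.hstack([cv2.resize(v.im,(400,300)),cv2.resize(t.im[150:270,220:380],(400,300),interpolation=cv2.INTER_CUBIC)]))
E
```

```text
time: 37.35
ee_pos: [0.5694, -0.0726, 0.1574]
eef_rot: [0.67, 0.743, 0.004, 0.004]
ft_force: [-0.4, -1.4, -0.3]
width: 0.0282
time: 38.55
ee_pos: [0.4395, -0.2526, 0.2574]
eef_rot: [0.988, 0.156, 0.001, 0.006]
ft_force: [0.7, -0.2, 0.7]
width: 0.0499
t 38.55 p [ 0.4395 -0.2526  0.2574] yaw_of_y -1.2579 z [ 0.0032 -0.0109 -0.9999] F [ 0.7495 -0.2245  0.6913] w 0.0499
((133.5, 257.0), array([ 0.2925, -0.1102]), -72.34028434753418, [24.4, 58.4])
((284.5, 193.0), array([ 0.4277, -0.2638]), 17.862857818603516, [13.3, 51.2])
((530.4794311523438, 36.445213317871094), array([ 0.6678, -0.4571]), -51.92259216308594, [12.8, 61.6])
```

View pics/c8.png

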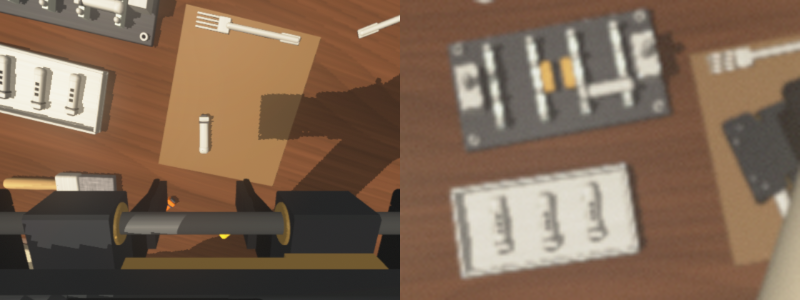

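The one remaining raw is at about (286,186) in the full wrist image and hasn't moved. The first raw lies in nest 0 and the tray holds three struck handles.

```bash
python3 -m inch '{"translation":[[-0.06,-0.094,-0.4],[-0.06,-0.094,-0.8],[-0.06,-0.094,-1],[-0.06,-0.094,-1]],"rot":[[0.01,0.003,-0.007],[0.01,0.003,-0.007],[0.01,0.003,-0.007],[0.01,0.003,-0.007]],"jaw":[50,50,50,50]}' 30 >/dev/null
python3 -m inch '{"translation":[[0,0,-0.4],[0,0,-0.8],[0,0,-0.9],[0,0,-0.9]],"rot":[[0,0,0],[0,0,0],[0,0,0],[0,0,0]],"jaw":[50,50,50,50]}'
python3 -c "
from h import *
st()"
```

```text
time: 39.45
ee_pos: [0.4319, -0.2612, 0.0652]
eef_rot: [0.988, 0.156, -0.003, -0.001]
ft_force: [0.3, 0.3, 1.2]
width: 0.0497
t 39.45 p [ 0.4319 -0.2612  0.0652] yaw_of_y -1.2569 z [-0.0066  0.0001 -1.    ] F [0.32   0.3186 1.213 ] w 0.0497
```

```bash
python3 -m inch '{"translation":[[0.016,-0.008,-0.3],[0.016,-0.008,-0.48],[0.016,-0.008,-0.5],[0.016,-0.008,-0.5],[0.016,-0.008,-0.5],[0.016,-0.008,-0.5],[0.016,-0.008,-0.5],[0.016,-0.008,-0.5],[0.016,-0.008,-0.5]],"rot":[[0,-0.006,-0.008],[0,-0.006,-0.008],[0,-0.006,-0.008],[0,-0.006,-0.008],[0,-0.006,-0.008],[0,-0.006,-0.008],[0,-0.006,-0.008],[0,-0.006,-0.008],[0,-0.006,-0.008]],"jaw":[50,50,50,10,10,10,10,10,10]}' 30
python3 -m inch '{"translation":[[0,0,0.2],[0,0,0.6],[0,0,1],[0,0,1],[0,0,1]],"rot":[[0,0,0],[0,0,0],[0,0,0],[0,0,0],[0,0,0]],"jaw":[10,10,10,10,10]}'
python3 -c "
from h import *
st()"
```

```text
time: 40.35
ee_pos: [0.4337, -0.262, 0.0155]
eef_rot: [0.988, 0.152, 0.0, -0.0]
ft_force: [-0.9, 1.3, 4.8]
width: 0.0161
time: 40.85
ee_pos: [0.4341, -0.2618, 0.1159]
eef_rot: [0.988, 0.152, 0.001, -0.0]
ft_force: [-0.5, 0.7, -1.3]
width: 0.0157
t 40.85 p [ 0.4341 -0.2618  0.1159] yaw_of_y -1.2649 z [ 0.0016  0.0006 -1.    ] F [-0.5351  0.6654 -1.3032] w 0.0157
```

```bash
python3 -m inch '{"translation":[[0.3,0.4,0.4],[0.6,0.97,0.4],[0.6,0.97,0.4],[0.6,0.97,0.4]],"rot":[[0,0,0.14],[0,0,0.28],[0,0,0.42],[0,0,0.436]],"jaw":[10,10,10,10]}' >/dev/null
python3 -m inch '{"translation":[[0.3,0.4,0],[0.6,0.97,0],[0.6,0.97,0],[0.6,0.97,0]],"rot":[[0,0,0.14],[0,0,0.28],[0,0,0.42],[0,0,0.436]],"jaw":[10,10,10,10]}' >/dev/null
python3 -m inch '{"translation":[[0.3,0.4,0],[0.6,0.97,0],[0.6,0.97,0],[0.6,0.97,0],[0.6,0.97,0]],"rot":[[0,0,0.14],[0,0,0.28],[0,0,0.42],[0,0,0.436],[0,0,0.436]],"jaw":[10,10,10,10,10]}' 
python3 -c "
from h import *
st();print(NEST[3])"
```

```text
time: 42.15
ee_pos: [0.6147, 0.0344, 0.1513]
eef_rot: [0.664, 0.748, -0.003, -0.002]
ft_force: [0.2, -1.9, -1.2]
width: 0.0157
t 42.15 p [0.6147 0.0344 0.1513] yaw_of_y 0.1195 z [-0.007  -0.0018 -1.    ] F [ 0.166  -1.8834 -1.2151] w 0.0157
[0.6152 0.0316]
```

```bash
python3 -m inch '{"translation":[[0.01,-0.028,-0.3],[0.01,-0.028,-0.6],[0.01,-0.028,-0.76],[0.01,-0.028,-0.76],[0.01,-0.028,-0.76]],"rot":[[0.0017,-0.0067,-0.015],[0.0017,-0.0067,-0.015],[0.0017,-0.0067,-0.015],[0.0017,-0.0067,-0.015],[0.0017,-0.0067,-0.015]],"jaw":[10,10,10,10,10]}' 
python3 -c "
from h import *
st()"
```

```text
time: 42.65
ee_pos: [0.6159, 0.0307, 0.0762]
eef_rot: [0.67, 0.742, 0.0, 0.0]
ft_force: [-0.1, -0.0, -0.1]
width: 0.0158
t 42.65 p [0.6159 0.0307 0.0762] yaw_of_y 0.1016 z [ 0.0005 -0.0003 -1.    ] F [-0.0588 -0.0176 -0.0961] w 0.0158
```

```bash
python3 -m inch '{"translation":[[-0.002,0.01,-0.1],[-0.002,0.01,-0.2],[-0.002,0.01,-0.26],[-0.002,0.01,-0.26],[-0.002,0.01,-0.26],[-0.002,0.01,-0.26]],"rot":[[0,0,0.002],[0,0,0.002],[0,0,0.002],[0,0,0.002],[0,0,0.002],[0,0,0.002]],"jaw":[10,10,10,10,10,10]}' 
python3 -m inch '{"translation":[[0,0,0],[0,0,0],[0,0,0],[0,0,0],[0,0,0.2],[0,0,0.5],[0,0,1],[0,0,1]],"rot":[[0,0,0],[0,0,0],[0,0,0],[0,0,0],[0,0,0],[0,0,0],[0,0,0],[0,0,0]],"jaw":[28,28,28,28,28,28,28,28]}' 
python3 -m inch '{"translation":[[-0.3,-0.4,0.5],[-0.3,-0.8,1],[-0.3,-0.8,1],[-0.3,-0.8,1],[-0.3,-0.8,1]],"rot":[[0,0,0],[0,0,0],[0,0,0],[0,0,0],[0,0,0]],"jaw":[50,50,50,50,50]}'
python3 - <<'E'
from h import *
s,R=st(); v=V("wrist","pics/w12.png")
for k in (0,3): print(v.proj([*NEST[k],.048]))
cv2.imwrite("pics/c9.png",cv2.resize(v.im[30:300,140:440],None,fx=2.2,fy=2.2,interpolation=cv2.INTER_CUBIC))
E
```

```text
time: 43.25
ee_pos: [0.616, 0.0317, 0.0505]
eef_rot: [0.67, 0.743, 0.0, 0.0]
ft_force: [-0.8, -1.4, -1.4]
width: 0.0157
time: 44.05
ee_pos: [0.6194, 0.0315, 0.1572]
eef_rot: [0.67, 0.743, 0.004, 0.003]
ft_force: [1.7, 0.2, -0.6]
width: 0.0278
time: 44.55
ee_pos: [0.5896, -0.0488, 0.2576]
eef_rot: [0.67, 0.742, 0.005, 0.004]
ft_force: [-1.0, 0.9, -0.1]
width: 0.0489
t 44.55 p [ 0.5896 -0.0488  0.2576] yaw_of_y 0.1021 z [ 0.0123  0.0021 -0.9999] F [-0.9598  0.8911 -0.1038] w 0.0489
[254.7452 205.4233]
[311.7716 111.8563]
```

View pics/c9.png

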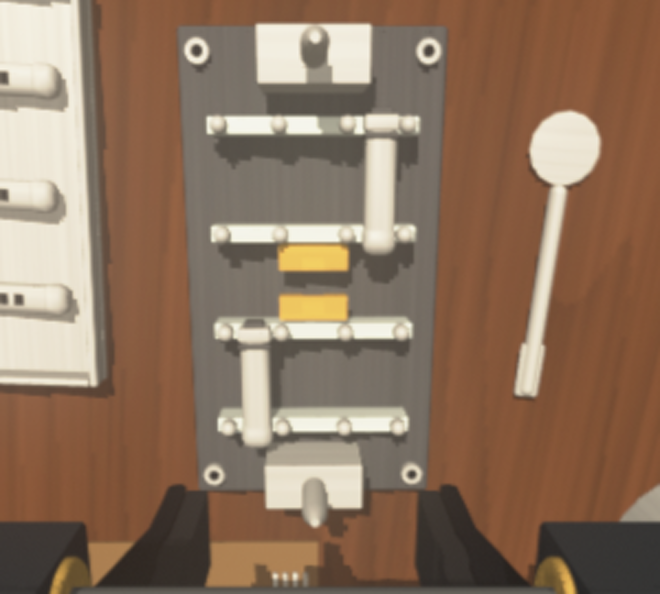

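Both raws lie between their dowels within about 1 mm of the projected nest points. Back to the plate.

```bash
python3 -m inch '{"translation":[[-0.3,0.5,0.3],[-0.3,1,0.3],[-0.3,1,0.3]],"rot":[[-0.002,0.0117,0.009],[-0.002,0.0117,0.009],[-0.002,0.0117,0.009]],"jaw":[50,50,50]}' >/dev/null
python3 -m inch '{"translation":[[-0.3,0.5,0],[-0.3,1,0],[-0.3,1,0]],"rot":[[0,0,0],[0,0,0],[0,0,0]],"jaw":[50,50,50]}' >/dev/null
python3 -m inch '{"translation":[[-0.3,0.5,0],[-0.4,1,0],[-0.4,1,0]],"rot":[[0,0,0],[0,0,0],[0,0,0]],"jaw":[50,50,50]}' 
python3 - <<'E'
from h import *
s,R=st(); v=V("wrist","pics/w13.png"); f=plate_fit(v,.05); print(f[:3])
m=((v.im.max(2)<95)).astype(np.uint8); u=v.proj([*f[0],.102])
for q,a,c in blobs(m,200):
    if np.linalg.norm(np.array(q[0])-u)<40:
        P=np.array([v.plane(p[0],.1)[:2]*1000 for p in c],np.float32);print("bar",q,cv2.minAreaRect(P))
w=L("pics/w12.png"); A=w.plane((283,45.5),.093);B=w.plane((282.8,266),.093);print("pins",A,B,(A+B)/2,np.degrees(np.arctan2((A-B)[1],(A-B)[0])),np.linalg.norm(A-B))
E
```

```text
time: 45.5
ee_pos: [0.4822, 0.2735, 0.2819]
eef_rot: [0.656, 0.755, -0.002, -0.005]
ft_force: [-0.8, 0.0, 0.3]
width: 0.0498
t 45.50 p [0.4822 0.2735 0.2819] yaw_of_y 0.1403 z [-0.01    0.0035 -0.9999] F [-0.7627  0.0452  0.2644] w 0.0498
(array([0.4841, 0.2805]), 6.579470157623291, [92.26338958740234, 231.83958435058594])
bar ((289.94561767578125, 223.927734375), (174.0891876220703, 12.014359474182129), 0.9093804955482483) ((493.9873962402344, 242.78150939941406), (178.25286865234375, 12.983445167541504), 7.29373025894165)
bar ((285.5, 192.5), (31.0, 11.0), 90.0) ((484.68914794921875, 274.6274719238281), (11.114680290222168, 31.726274490356445), 8.535652160644531)
pins [0.5799 0.0819 0.093 ] [ 0.6007 -0.1199  0.093 ] [ 0.5903 -0.019   0.093 ] 95.90714510857323 0.20290374740801712
```

```bash
python3 -m inch '{"translation":[[0.017,0.06,-0.4],[0.017,0.06,-0.8],[0.017,0.06,-1],[0.017,0.06,-1],[0.017,0.06,-1]],"rot":[[-0.0033,-0.0095,-0.028],[-0.0033,-0.0095,-0.028],[-0.0033,-0.0095,-0.028],[-0.0033,-0.0095,-0.028],[-0.0033,-0.0095,-0.028]],"jaw":[50,50,50,50,50]}' 60
python3 -m inch '{"translation":[[0,0,-0.3],[0,0,-0.5],[0,0,-0.5],[0,0,-0.5]],"rot":[[0,0,0],[0,0,0],[0,0,0],[0,0,0]],"jaw":[50,50,50,50]}' 
python3 -c "
from h import *
st()"
```

```text
time: 46.05
ee_pos: [0.4841, 0.2798, 0.1819]
eef_rot: [0.667, 0.745, -0.0, 0.0]
ft_force: [0.8, 0.6, 0.4]
width: 0.0498
time: 46.45
ee_pos: [0.4849, 0.2802, 0.1335]
eef_rot: [0.667, 0.745, 0.0, 0.0]
ft_force: [-0.2, -0.5, 0.7]
width: 0.0499
t 46.45 p [0.4849 0.2802 0.1335] yaw_of_y 0.1116 z [ 0.0009  0.0002 -1.    ] F [-0.2007 -0.5311  0.6789] w 0.0499
```

```bash
python3 -m inch '{"translation":[[-0.01,-0.006,-0.25],[-0.01,-0.006,-0.45],[-0.01,-0.006,-0.505],[-0.01,-0.006,-0.505],[-0.01,-0.006,-0.505],[-0.01,-0.006,-0.505],[-0.01,-0.006,-0.505],[-0.01,-0.006,-0.505],[-0.01,-0.006,-0.505],[-0.01,-0.006,-0.505]],"rot":[[0,0.001,0],[0,0.001,0],[0,0.001,0],[0,0.001,0],[0,0.001,0],[0,0.001,0],[0,0.001,0],[0,0.001,0],[0,0.001,0],[0,0.001,0]],"jaw":[50,50,50,50,5,5,5,5,5,5]}' 60
python3 -m inch '{"translation":[[0,0,0.1],[0,0,0.2],[0,0,0.4],[0,0,0.6],[0,0,0.8],[0,0,0.8]],"rot":[[0,0,0],[0,0,0],[0,0,0],[0,0,0],[0,0,0],[0,0,0]],"jaw":[5,5,5,5,5,5]}'
python3 -c "
from h import *
st()"
```

```text
time: 47.45
ee_pos: [0.4839, 0.2796, 0.0831]
eef_rot: [0.667, 0.745, 0.0, -0.0]
ft_force: [-1.3, 0.1, 0.9]
width: 0.0134
time: 48.05
ee_pos: [0.4852, 0.2804, 0.1663]
eef_rot: [0.667, 0.745, 0.002, 0.0]
ft_force: [-0.3, 0.3, -5.7]
width: 0.0134
t 48.05 p [0.4852 0.2804 0.1663] yaw_of_y 0.1114 z [ 0.0037  0.0034 -1.    ] F [-0.3334  0.2625 -5.704 ] w 0.0134
```

```bash
python3 -m inch '{"translation":[[0.1,-0.25,0.1],[0.2,-0.5,0.2],[0.28,-0.75,0.2],[0.35,-1,0.2],[0.35,-1,0.2]],"rot":[[0,0,0.12],[0,0,0.25],[0,0,0.37],[0,0,0.498],[0,0,0.498]],"jaw":[5,5,5,5,5]}' 60 >/dev/null
python3 -m inch '{"translation":[[0.1,-0.25,0],[0.2,-0.5,0],[0.28,-0.75,0],[0.35,-1,0],[0.35,-1,0]],"rot":[[0,0,0.12],[0,0,0.25],[0,0,0.37],[0,0,0.498],[0,0,0.498]],"jaw":[5,5,5,5,5]}' >/dev/null
python3 -m inch '{"translation":[[0.1,-0.25,0],[0.2,-0.5,0],[0.28,-0.75,0],[0.35,-1,0],[0.35,-1,0],[0.35,-1,0]],"rot":[[0,0,0.12],[0,0,0.25],[0,0,0.37],[0,0,0.498],[0,0,0.498],[0,0,0.498]],"jaw":[5,5,5,5,5,5]}'
python3 -c "
from h import *
st()"
```

```text
time: 49.65
ee_pos: [0.591, -0.0292, 0.1837]
eef_rot: [-0.05, 0.999, -0.0, -0.001]
ft_force: [-0.3, 1.0, -5.7]
width: 0.0133
t 49.65 p [ 0.591  -0.0292  0.1837] yaw_of_y 1.6706 z [-0.0021 -0.0001 -1.    ] F [-0.3379  1.0435 -5.701 ] w 0.0133
```

```bash
python3 -m inch '{"translation":[[-0.002,0.094,-0.1],[-0.002,0.094,-0.25],[-0.002,0.094,-0.37],[-0.002,0.094,-0.37],[-0.002,0.094,-0.37]],"rot":[[0,-0.002,0.006],[0,-0.002,0.006],[0,-0.002,0.006],[0,-0.002,0.006],[0,-0.002,0.006]],"jaw":[5,5,5,5,5]}'
python3 - <<'E'
from h import *
st(); v=V("wrist","pics/w14.png"); s=V("side","pics/s14.png")
cv2.imwrite("pics/c10.png",np.hstack([cv2.resize(s.im[130:270,220:420],None,fx=2,fy=2),cv2.resize(v.im,(373,280))]))
E
```

```text
time: 50.15
ee_pos: [0.5906, -0.0199, 0.1462]
eef_rot: [-0.053, 0.999, -0.0, -0.001]
ft_force: [-0.2, -0.1, -4.4]
width: 0.0132
t 50.15 p [ 0.5906 -0.0199  0.1462] yaw_of_y 1.6767 z [-0.001  -0.0004 -1.    ] F [-0.25   -0.0778 -4.4061] w 0.0132
```

View pics/c10.png

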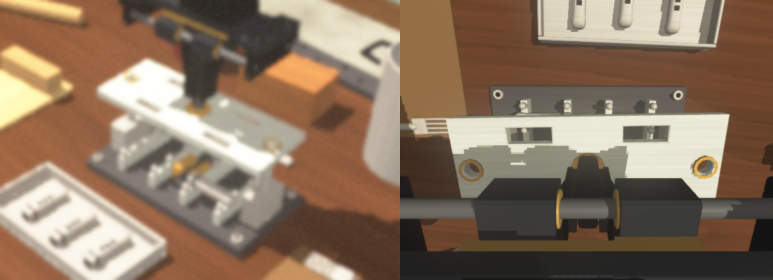

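The plate is level over the pins, in the same pose as at lift-off. I'll lower it gently.

```bash
python3 -m inch '{"translation":[[0,0,-0.05],[0,0,-0.1],[0,0,-0.15],[0,0,-0.2],[0,0,-0.25],[0,0,-0.25]],"rot":[[0,-0.001,0],[0,-0.001,0],[0,-0.001,0],[0,-0.001,0],[0,-0.001,0],[0,-0.001,0]],"jaw":[5,5,5,5,5,5]}'
python3 -c "
from h import *
st()"
```

```text
time: 50.85
ee_pos: [0.5906, -0.02, 0.1212]
eef_rot: [-0.053, 0.999, -0.0, 0.0]
ft_force: [-0.9, 0.6, -5.8]
width: 0.0136
t 50.85 p [ 0.5906 -0.02    0.1212] yaw_of_y 1.6766 z [ 0.0004 -0.0003 -1.    ] F [-0.9043  0.5951 -5.8318] w 0.0136
```

```bash
python3 -m inch '{"translation":[[0,0,-0.05],[0,0,-0.1],[0,0,-0.15],[0,0,-0.2],[0,0,-0.24],[0,0,-0.24]],"rot":[[0,0,0],[0,0,0],[0,0,0],[0,0,0],[0,0,0],[0,0,0]],"jaw":[5,5,5,5,5,5]}'
python3 -m inch '{"translation":[[0,0,-0.01],[0,0,-0.02],[0,0,-0.03],[0,0,-0.03],[0,0,-0.03]],"rot":[[0,0,0],[0,0,0],[0,0,0],[0,0,0],[0,0,0]],"jaw":[5,5,5,5,5]}'
python3 -c "
from h import *
st()"
```

```text
time: 51.45
ee_pos: [0.5903, -0.02, 0.0965]
eef_rot: [-0.053, 0.999, -0.0, -0.0]
ft_force: [0.1, -0.3, -6.2]
width: 0.0131
time: 51.95
ee_pos: [0.5905, -0.02, 0.0949]
eef_rot: [-0.053, 0.999, -0.0, 0.0]
ft_force: [-6.6, 0.1, 7.5]
width: 0.0138
t 51.95 p [ 0.5905 -0.02    0.0949] yaw_of_y 1.6764 z [ 0.0001 -0.     -1.    ] F [-6.568   0.12    7.5278] w 0.0138
```

The plate is seated and the plunger spring is taking load. Now push down.

```bash
python3 -m inch '{"translation":[[0,0,-0.03],[0,0,-0.06],[0,0,-0.09],[0,0,-0.1],[0,0,-0.1]],"rot":[[0,0,0],[0,0,0],[0,0,0],[0,0,0],[0,0,0]],"jaw":[5,5,5,5,5]}'
python3 -m inch '{"translation":[[0,0,-0.01],[0,0,-0.01],[0,0,-0.01],[0,0,-0.01],[0,0,-0.01],[0,0,-0.01],[0,0,-0.01]],"rot":[[0,0,0],[0,0,-0.14],[0,0,-0.28],[0,0,-0.42],[0,0,-0.56],[0,0,-0.7],[0,0,-0.7]],"jaw":[5,5,5,5,5,5,5]}'
python3 -c "
from h import *
st()"
```

```text
time: 52.45
ee_pos: [0.5905, -0.02, 0.0866]
eef_rot: [-0.053, 0.999, 0.0, 0.0]
ft_force: [-10.4, 0.8, 14.4]
width: 0.0134
time: 53.15
ee_pos: [0.5905, -0.0202, 0.0874]
eef_rot: [0.311, 0.95, 0.0, 0.0]
ft_force: [-9.8, -0.3, 12.6]
width: 0.0134
t 53.15 p [ 0.5905 -0.0202  0.0874] yaw_of_y 0.9376 z [ 0.0009  0.0007 -1.    ] F [-9.7702 -0.3424 12.5551] w 0.0134
```

```bash
python3 -m inch '{"translation":[[0,0,-0.02],[0,0,-0.02],[0,0,-0.02],[0,0,-0.02],[0,0,-0.02],[0,0,-0.02],[0,0,-0.02],[0,0,-0.02]],"rot":[[0,0,-0.14],[0,0,-0.28],[0,0,-0.42],[0,0,-0.56],[0,0,-0.7],[0,0,-0.81],[0,0,-0.81],[0,0,-0.81]],"jaw":[5,5,5,5,5,5,5,5]}'
python3 -c "
from h import *
st()"
```

```text
time: 53.95
ee_pos: [0.5904, -0.0204, 0.087]
eef_rot: [0.675, 0.738, 0.0, 0.0]
ft_force: [-9.7, 0.8, 13.4]
width: 0.0137
t 53.95 p [ 0.5904 -0.0204  0.087 ] yaw_of_y 0.0889 z [ 0.0009  0.0006 -1.    ] F [-9.7142  0.839  13.4067] w 0.0137
```

```bash
python3 -m inch '{"translation":[[0,0,0.02],[0,0,0.04],[0,0,0.05],[0,0,0.05],[0,0,0.05]],"rot":[[0,0,0],[0,0,0],[0,0,0],[0,0,0],[0,0,0]],"jaw":[5,5,5,5,5]}'
python3 -m inch '{"translation":[[0,0,0],[0,0,0],[0,0,0],[0,0,0],[0,0,0],[0,0,0]],"rot":[[0,0,0],[0,0,0],[0,0,0],[0,0,0],[0,0,0],[0,0,0]],"jaw":[50,50,50,50,50,50]}'
python3 -m inch '{"translation":[[0,0,0.3],[0,0,0.7],[0,0,1],[0,0,1]],"rot":[[0,0,0],[0,0,0],[0,0,0],[0,0,0]],"jaw":[50,50,50,50]}'
python3 -m inch '{"translation":[[0,-0.4,0.4],[0,-0.4,0.7],[0,-0.4,0.7],[0,-0.4,0.7],[0,-0.4,0.7]],"rot":[[0,0,0],[0,0,0],[0,0,0],[0,0,0],[0,0,0]],"jaw":[50,50,50,50,50]}'
python3 - <<'E'
from h import *
st(); v=V("wrist","pics/w15.png"); s=V("side","pics/s15.png"); f=plate_fit(v,.062);print(f[:3])
m=((v.im.max(2)<95)).astype(np.uint8);u=v.proj([*f[0],.11]); rs=[]
for q,a,c in blobs(m,200):
    if np.linalg.norm(np.array(q[0])-u)<40:
        P=np.array([v.plane(p[0],.112)[:2]*1000 for p in c],np.float32);print("bar",q,cv2.minAreaRect(P))
cv2.imwrite("pics/c11.png",np.hstack([cv2.resize(s.im[130:270,220:420],None,fx=2,fy=2),cv2.resize(v.im,(373,280))]))
E
```

```text
time: 54.45
ee_pos: [0.5903, -0.0203, 0.0922]
eef_rot: [0.675, 0.738, 0.001, 0.0]
ft_force: [-4.7, 0.4, 0.2]
width: 0.0134
time: 55.05
ee_pos: [0.5904, -0.0203, 0.0922]
eef_rot: [0.675, 0.738, 0.001, 0.0]
ft_force: [-0.3, 0.4, -0.4]
width: 0.048
time: 55.45
ee_pos: [0.5926, -0.0206, 0.1967]
eef_rot: [0.675, 0.738, 0.003, 0.002]
ft_force: [-0.2, -1.0, 1.0]
width: 0.0504
time: 55.95
ee_pos: [0.5921, -0.0598, 0.2651]
eef_rot: [0.675, 0.738, 0.003, 0.001]
ft_force: [0.2, 1.0, 0.0]
width: 0.0501
t 55.95 p [ 0.5921 -0.0598  0.2651] yaw_of_y 0.0896 z [ 0.0057  0.0019 -1.    ] F [0.1915 0.9898 0.0271] w 0.0501
(array([ 0.5908, -0.0205]), 96.141188621521, [93.24797058105469, 231.49545288085938])
bar ((282.5, 156.0), (50.0, 13.0), 90.0) ((590.6585083007812, -19.919017791748047), (11.575325012207031, 44.036216735839844), 5.538364410400391)
```

View pics/c11.png

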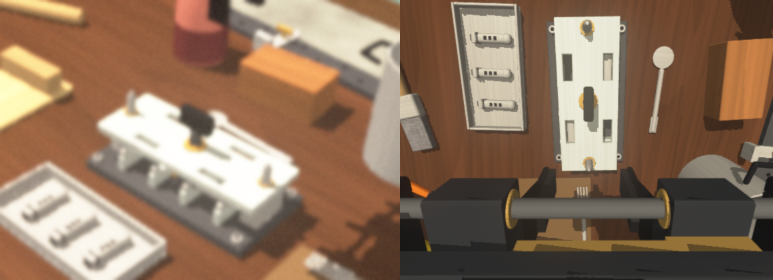

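```bash
python3 -c "
from bench import r
print(r.close_job())"
```

```text
the job is handed in; nothing more can be done
None
```

The changeover is done and handed in at about 56 s of robot time; the hand-in gave no verdict. I unlocked the plate and parked it on the stand. I then laid the three struck handles in the tray and the two unmarked ones in nests 0 and 3. Finally I lowered the plate back over the pins and locked it.

What the last checks showed:
- **Plate:** centre at (0.5908, -0.0205), against (0.5904, -0.0202) at the start. Its outline fits 93 × 231 mm at the home height, so it looks level and home.
- **Plunger:** turned about 1.59 rad. The bar grip lies along the plate at its starting height. The force on the tool fell to about 0 N at that height, as it should in the click notch.
- **Handles:** three struck handles seen in the tray. Each unmarked handle was about 1 mm from its nest centre, estimated by eye just before the plate went back on, and shows through its window now.
- **Bystanders and robot:** the spoon looked unmoved, and so did the part of the fork in view. The gripper was clear of everything.

Nothing failed. The largest disagreement was about 1 mm: the pin tips measured 202.9 mm apart (204 expected) and gave a centre 1 mm off the plate fit in y.

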